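# Set up the timber yard on the show module

### The job

Lift the green yard board by its hut and lower it over the two brass pins of the plywood module, big hole on the big pin, until it lies flush. Then stack all the loose timbers on it crosswise, two to a layer: the first two on the brown marks, the next two across them just as far apart, and so on (an odd last one lies alone above either edge of the layer, resting on both timbers below). When the stack stands, press the module's red test button fully down and let it come up again; leave the locomotive, wagon and mug where they are.

Things in the scene. Friction and masses are not known exactly. Their poses are not given: they have to be found in the camera images.
- module: fixed plywood display module, a flat box 150 (x) by 290 (y) by 30 mm high; its origin is at the underside, its own x from -75 to 75 mm and y from -115 to 175 mm; two upright brass pins stand on it and a red button on the grey panel at its +y end; its place and yaw vary
- pin_big (a point): tip of the big brass pin (14 mm diameter, 22 mm tall above the module's top, tapered over the last 6 mm); at x 0, y 84 mm of the module
- pin_small (a point): tip of the small brass pin (8 mm diameter, 22 mm tall above the module's top, tapered over the last 5 mm); at x 45, y -89 mm of the module
- board: loose green yard board, 116 (x) by 200 (y) by 8 mm thick, 250 g, with a small white hut with a red roof fixed on it and, at its other end, two brown marks (each 14 by 80 mm, along the board's y, 50 mm apart) for the first two timbers; origin at the centre of its underside. When seated it lies with its axes along the module's, its origin 30 mm above the module's
- hole_big (a point): centre, at the board's top face, of the board's through hole for the big pin (17 mm diameter), at x 0, y 84 mm of the board
- hole_small (a point): centre, at the board's top face, of the board's through hole for the small pin (11 mm diameter), at x 45, y -89 mm of the board
- hut (a point): middle of the hut's walls, 24 mm above the board's underside; the hut is 44 mm wide along the board's x (flat gable walls, the grip), 36 mm along y, and its roof ridge is about 54 mm above the board's underside
- mark_a (a point): centre of one brown mark, at the board's top face, at x -25, y -45 mm of the board: place of a first-layer timber (along the board's y); third-layer timbers lie straight above. Timbers of layer n have their middle 7 + 14 (n - 1) mm above the board's top face
- mark_b (a point): centre of the other brown mark, likewise, at x +25, y -45 mm of the board
- cross_a (a point): point at the board's top face at x 0, y -70 mm of the board: a second-layer timber (along the board's x) lies straight above it, and a fourth-layer one
- cross_b (a point): likewise at x 0, y -20 mm of the board
- test_button (a joint): travel of the red test button, m: 0 when up, 0.006 fully down; spring return, about 5 N
- test_button_top (a point): middle of the top of the red push button (28 mm diameter), pressed straight down
- timber0: loose bare-wood timber, 14 by 80 (its y) by 14 mm, 16 g; origin at its middle; 5 to 7 timbers are there, the others absent (None)
- timber1: loose bare-wood timber, 14 by 80 (its y) by 14 mm, 16 g; origin at its middle; 5 to 7 timbers are there, the others absent (None)
- timber2: loose bare-wood timber, 14 by 80 (its y) by 14 mm, 16 g; origin at its middle; 5 to 7 timbers are there, the others absent (None)
- timber3: loose bare-wood timber, 14 by 80 (its y) by 14 mm, 16 g; origin at its middle; 5 to 7 timbers are there, the others absent (None)
- timber4: loose bare-wood timber, 14 by 80 (its y) by 14 mm, 16 g; origin at its middle; 5 to 7 timbers are there, the others absent (None)
- timber5: loose bare-wood timber, 14 by 80 (its y) by 14 mm, 16 g; origin at its middle; 5 to 7 timbers are there, the others absent (None)
- timber6: loose bare-wood timber, 14 by 80 (its y) by 14 mm, 16 g; origin at its middle; 5 to 7 timbers are there, the others absent (None)
- locomotive: blue model locomotive, 36 by 150 by 50 mm, to be left alone; origin at its underside
- wagon: red open model wagon, 36 by 100 by 40 mm, to be left alone; origin at its underside
- mug: white mug, 80 mm diameter, 90 mm tall, to be left alone; origin at its underside
There are look-alikes about, which are no part of the job. What is shaped like the timber6 but black or pink is not meant. Of the things shaped like the board, the green one is meant.

How it is judged:
By the outcome, as a careful person would: the job done as asked, in the order asked, and still so for the second after the job is handed in, with the robot touching nothing.
Of timber0, timber1, timber2, timber3, timber4, timber5, timber6 only 5 to 7 are there at a start; the rules pass over those that are not, and their reading is None.
At some moment in a run one of timber0, timber1, timber2, timber3, timber4, timber5, timber6 may be knocked a few centimetres aside while the robot is not near it.
Once in a run the grip may slacken for a moment while it holds something.
It also fails if it takes over 210 s, if anything falls off the work surface, if the arm or the gripper's body presses on something with over 40 N, if the wrist force passes 120 N, or if a joint passes its speed limit or range.

### The arm

A 7-joint arm with a two-finger parallel gripper is mounted at the origin on the work surface. World frame = base frame: x ahead of the robot, y to its left, z up, the work surface at z = 0. Lengths are in m, angles in rad, forces in N, time in s.
With the tool pointing down it reaches from about 0.35 to 0.775 m from the base axis. Payload 3.1 kg.
Tool frame: the origin (TCP) lies on the centre line of the jaws, within the pads' length; the fingertips stand 8 mm ahead of it and the grasp point (between the pads) lies 11 mm behind it; z points along the fingers, y is the line along which they close (so a half turn about z gives the same grasp; the last joint's range is limited). The gripper opens to 85 mm and grips with 20 to 120 N. Pads are 22 mm wide; open, the fingers measure 114 mm over their backs; the gripper's body (76 mm by 85 mm) begins 54 mm behind the grasp point. The pads swing forward as they close: fully open they stand 13 mm farther back than shut.
Start: joints at [-1.196, 0.311, 0.014, 1.512, -0.004, 1.319, -0.027], TCP at [0.223, 0.503, 0.209] pointing down, gripper open.
Joint ranges: [-2.7, 2.7], [-0.3, 1.91], [-1.27, 1.3], [0.12, 2.57], [-1.44, 4.58], [0.2, 2.03], [-3.05, 3.05]. Speed limits (rad/s): [2.79, 2.79, 3.14, 3.14, 3.14, 3.14, 3.14].

### API

Orientations are given as a rotation vector (axis times angle).
In Python, from bench import env, cams, finish_job gives the robot as it stands.
- The arm moves only by the tool carry_out, never from a script. Its argument "plan" is text: rows parted by semicolons, each of 7 numbers parted by spaces: the shift along the tool's x, y, z in cm, then the turn, a rotation vector about the tool's x, y, z in degrees, then the finger opening in cm, from 0 to 8.54. A call has 1 to 8 rows; each row is the pose to reach, as a shift and turn from the pose commanded when the call began, along the tool's axes at that moment; what a row does not reach only later rows make up. A row lasts 1/12 s, in which the tool goes at most 41.7 mm and 7.16 degrees, less where a joint would pass 70% of its speed; a pose out of reach is approached as far as the arm can. A call with a gripper value outside its range is refused whole. The fingers move at their own pace and stop on an object; the grip force is fixed at half the most. Time passes only in rows, so rows that repeat a pose let the fingers close. It gives the time, the measured TCP pose, the force, the opening and the grip force at its end, in the units of the state.
- env.observe(): the state, without advancing time (a new reading comes with each control period).
- cams.capture(name): name is "scene" or "top"; returns a dict with "img" (420x560x3 uint8, blue, green, red), "mtx" (3x3 intrinsics, pixels), "eye" and "attitude" of the camera in the world. Camera axes: x right, y down, z forward; pixel columns grow to the right and rows downward; lengths in m; the calibration is good to about 2 mm. A picture is of the moment at which its call begins. There is no depth.
- finish_job(): hands the job in; it is judged then, once.
The state is a dict: "time": time; "joint_pos": joint angles; "dq": joint speeds; "effort": joint torques, N m; "tool_pos": TCP position; "tool_rot": TCP orientation; "wrist_force": force on the tool from outside, world axes, zero at the start; "torque": the same for the moment, N m; "opening": finger opening in m; "grasp_force": force on a finger pad.
Only numpy, scipy, OpenCV 4.12 (cv2) and the standard library are available. Lean on these libraries where they do the work, as an engineer would, in place of code of your own. Each camera call takes 0.05 s, during which the arm holds its last target. There are 200 camera calls.

## Working session

There is one attempt and no reset: what is moved stays moved. The work goes in short steps, Python scripts to look and compute and a tool call to move; the robot and the scene stay as the last step left them, time stands still between calls to the robot, and variables do not carry over. Pictures are saved under pics/ and viewed, at most 14 in all, crops included, and the job is handed in when it is done.

Besides the shell and the picture viewer there is one more tool, called after ">>>" as name(argument=value, ...) on one line, values as JSON. carry_out: Moves the arm, as the interface text tells. Its arguments: {"type":"object","properties":{"plan":{"type":"string"}},"required":["plan"]}

```bash
ls; mkdir -p pics; python3 - <<'E'
from bench import env,cams
import cv2,numpy as np
for n in("scene","top"):
    c=cams.capture(n);cv2.imwrite(f"pics/{n}0.png",c["img"]);np.savez(f"{n}0.npz",**c)
    print(n,c["mtx"].tolist(),c["eye"],c["attitude"])
print(env.observe())
E
```

```text
pics
scene [[390.10316195137045, 0.0, 275.3260409687732], [0.0, 390.10316195137045, 208.48188632194663], [0.0, 0.0, 1.0]] [ 1.23168138 -0.05539455  0.53605102] [-1.62157941 -1.54348516  0.85295854]
top [[422.89018646855044, 0.0, 277.3017768867953], [0.0, 422.89018646855044, 213.89843994581426], [0.0, 0.0, 1.0]] [0.38825844 0.00517426 1.1272491 ] [-2.1624555   2.214326   -0.13453819]
{'time': 0.1, 'joint_pos': array([-1.19569753,  0.31164388,  0.01396695,  1.51287441, -0.00439451,
        1.31921031, -0.0271925 ]), 'dq': array([ 0.00069767, -0.00434355,  0.00141013, -0.00332589,  0.00016597,
       -0.00072642, -0.0005469 ]), 'effort': array([ 8.91075815e-04, -3.80856979e+01,  1.46950423e-01, -2.31244540e+01,
        1.23731288e-02,  8.06455646e-03, -8.29065158e-06]), 'tool_pos': array([0.22235665, 0.50228914, 0.20783969]), 'tool_rot': array([-0.64973482, -3.07330969,  0.00326033]), 'wrist_force': array([ 0.09206294, -0.16851449, -0.11901417]), 'torque': array([0.01248614, 0.04686872, 0.01246037]), 'grasp_force': 0.0, 'opening': 0.08541526162098029}
```

View pics/scene0.png

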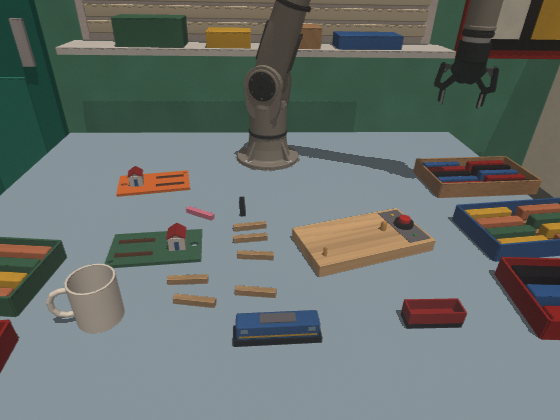

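View pics/top0.png

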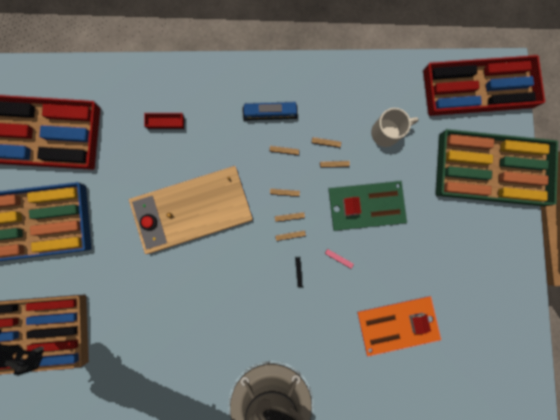

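The scene has six bare timbers, at top-view pixels (284,150), (326,142), (334,164), (285,192), (289,216) and (290,235). The lookalikes are the black bar (298,271) and pink bar (339,258), plus the coloured bars in the crates. For the board, the candidates are green (367,205) and orange (399,326). I choose green, and the green crate isn't a board. Next I check this with a close crop and measure.

```bash
cat > h.py <<'E'
import cv2,numpy as np
from scipy.spatial.transform import Rotation as R
def ray(c,uv):
    uv=np.atleast_2d(uv).astype(float); K=c["mtx"]
    d=np.c_[(uv-[K[0,2],K[1,2]])/K[0,0],np.ones(len(uv))]
    return R.from_rotvec(c["attitude"]).apply(d)
def plane(c,uv,z):
    d=ray(c,uv); e=c["eye"]; return (e+d*((z-e[2])/d[:,2])[:,None])
def tri(c1,u1,c2,u2):
    a=ray(c1,u1)[0];b=ray(c2,u2)[0];a/=np.linalg.norm(a);b/=np.linalg.norm(b)
    A=np.c_[a,-b];s=np.linalg.lstsq(A,c2["eye"]-c1["eye"],rcond=None)[0]
    p=c1["eye"]+a*s[0];q=c2["eye"]+b*s[1];return (p+q)/2,np.linalg.norm(p-q)
def proj(c,p):
    q=R.from_rotvec(c["attitude"]).inv().apply(np.atleast_2d(p)-c["eye"]);q=q@c["mtx"].T;return q[:,:2]/q[:,2:]
def mask(img,lo,hi):
    return cv2.inRange(cv2.cvtColor(img,cv2.COLOR_BGR2HSV),np.array(lo),np.array(hi))
def blobs(m,amin,amax=1e9,box=None):
    if box: k=np.zeros_like(m);k[box[1]:box[3],box[0]:box[2]]=255;m=m&k
    out=[]
    for q in cv2.findContours(m,cv2.RETR_EXTERNAL,cv2.CHAIN_APPROX_NONE)[0]:
        a=cv2.contourArea(q)
        if amin<=a<=amax:
            M=cv2.moments(q);out.append((np.array([M["m10"],M["m01"]])/M["m00"],a,cv2.minAreaRect(q),q))
    return out
def load(n): return dict(np.load(n+".npz"))
E
python3 - <<'E'
from h import *
s,t=load("scene0"),load("top0")
z=lambda c,x,y,w,h,f:cv2.resize(c["img"][y:y+h,x:x+w],None,fx=f,fy=f,interpolation=cv2.INTER_CUBIC)
a=np.vstack([np.hstack([z(t,320,170,100,70,4),z(s,100,210,110,77,400/110)[:280]]),np.hstack([z(t,120,160,140,98,400/140)[:280],z(s,290,205,150,105,400/150)])])
cv2.imwrite("pics/crop1.png",a)
hs=lambda c,x,y:cv2.cvtColor(c["img"],cv2.COLOR_BGR2HSV)[y,x].tolist()
print("green",hs(t,365,190),hs(s,120,247),"wood",hs(t,200,200),hs(s,340,245),"timber",hs(t,285,192),hs(t,334,164),hs(s,255,255),"table",hs(t,240,260),hs(s,300,290),"btn",hs(t,148,222),"pin",hs(t,170,215),hs(t,230,179))
E
```

```text
green [69, 108, 87] [70, 78, 91] wood [16, 124, 171] [15, 109, 168] timber [16, 127, 151] [16, 126, 150] [15, 96, 109] table [96, 35, 151] [99, 31, 154] btn [1, 207, 176] pin [17, 170, 114] [17, 134, 122]
```

View pics/crop1.png

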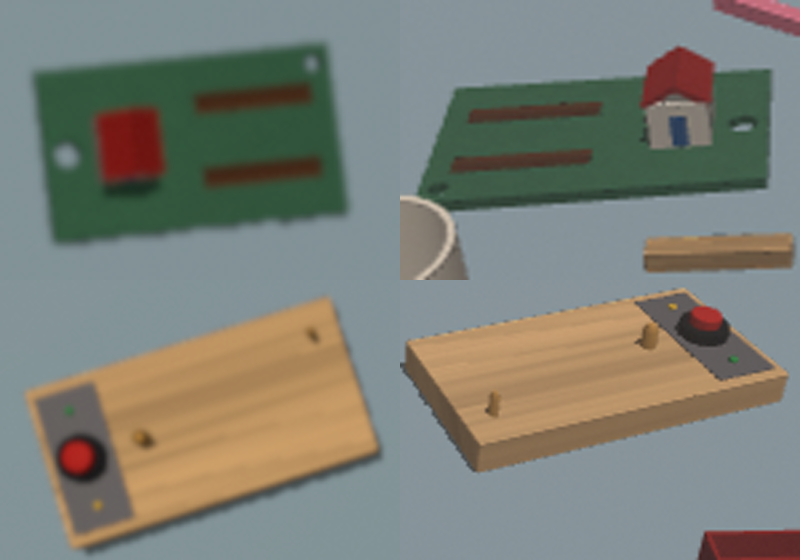

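The crop confirms green as the board: big hole at its left end (top ≈ 336,209), small hole at upper right (397,186), hut at (352,207), brown marks on the right. On the module, the big pin is at (170,213), the small pin at (230,179) and the button at (148,222).

```bash
cat >> h.py <<'E'
def timbers(c,box,amin=40,amax=260,z=0.014):
    out=[]
    for cen,a,r,q in blobs(mask(c["img"],(10,70,85),(24,200,255)),amin,amax,box):
        p=plane(c,cen,z)[0]; b=cv2.boxPoints(r); w=plane(c,b,z)
        e=[w[1]-w[0],w[2]-w[1]]; e=max(e,key=np.linalg.norm); out.append((cen,p,np.degrees(np.arctan2(e[1],e[0]))%180,a))
    return out
E
python3 - <<'E'
from h import *
np.set_printoptions(precision=4,suppress=True)
s,t=load("scene0"),load("top0")
TB=(255,125,355,250)
for cen,p,a,ar in timbers(t,TB): print("timber",cen.round(1),p,round(a,1),ar)
for cen,a,r,q in blobs(mask(s["img"],(8,50,60),(26,220,255)),60,600,(160,215,290,310)): print("scene timber",cen.round(1),a,plane(s,cen,.01)[0])
for c,n,bx in((t,"top",(325,178,412,236)),(s,"scene",(100,225,210,270))):
    m=mask(c["img"],(55,50,40),(85,255,200))
    g=max(blobs(m,200,1e9,bx),key=lambda b:b[1]);quad=cv2.approxPolyDP(cv2.convexHull(g[3]),6,True)[:,0]
    print(n,"board",quad.tolist(), plane(c,cv2.boxPoints(g[2]),.008)[:,:2].tolist() if n=="top" else plane(c,quad,.008)[:,:2].tolist())
    for b in blobs(mask(c["img"],(0,80,20),(14,230,120)),15,400,bx): print("  brown",b[0].round(1),b[1],plane(c,b[0],.008)[0])
    for b in blobs(mask(c["img"],(0,180,100),(6,255,255))|mask(c["img"],(174,180,80),(180,255,255)),15,900,(100,160,440,270)): print("  red",b[0].round(1),b[1])
    hm=mask(c["img"],(86,0,90),(125,70,255))
    for b in blobs(cv2.bitwise_not(m),4,200,bx): print("  hole?",b[0].round(1),b[1])
w=max(blobs(mask(t["img"],(8,60,110),(26,255,255)),3000,1e9,(120,160,260,260)),key=lambda b:b[1])
print("module top",plane(t,cv2.boxPoints(w[2]),.03)[:,:2].tolist(),w[2])
w=max(blobs(mask(s["img"],(8,60,60),(26,255,255)),2000,1e9,(285,200,440,275)),key=lambda b:b[1])
print(cv2.approxPolyDP(cv2.convexHull(w[3]),4,True)[:,0].tolist())
E
```

```text
timber [290.3 235.3] [ 0.4336 -0.063   0.014 ] 98.1 111.0
timber [289.2 216.7] [ 0.4828 -0.0615  0.014 ] 96.3 116.0
timber [284.2 192.1] [ 0.5487 -0.0501  0.014 ] 84.4 110.0
timber [334.7 163.8] [ 0.6224 -0.1877  0.014 ] 88.9 118.5
timber [284.1 150.1] [ 0.6625 -0.0528  0.014 ] 81.7 117.0
timber [325.9 142. ] [ 0.6826 -0.1662  0.014 ] 80.7 122.5
scene timber [194.  300.2] 378.5 [ 0.6863 -0.1649  0.01  ]
scene timber [255.2 291.2] 350.5 [ 0.6665 -0.0503  0.01  ]
scene timber [187.1 279.1] 331.0 [ 0.6264 -0.1856  0.01  ]
scene timber [255.  254.8] 260.0 [ 0.5524 -0.0488  0.01  ]
scene timber [249.5 237.5] 224.0 [ 0.4866 -0.0605  0.01  ]
scene timber [249.6 225.7] 195.5 [ 0.4371 -0.0602  0.01  ]
top board [[401, 182], [406, 222], [333, 229], [329, 188]] [[0.5591297129891835, -0.16761092500751174], [0.5763521588455591, -0.3700750317099262], [0.4595461098528566, -0.3761839006997909], [0.4432894534918322, -0.1755286236469559]]
  brown [385.2 212.6] 38.5 [ 0.4885 -0.3196  0.008 ]
  brown [351.8 205.8] 258.5 [ 0.5088 -0.2306  0.008 ]
  brown [383.1 194.1] 44.5 [ 0.5386 -0.3165  0.008 ]
  red [146.5 221.2] 81.0
  red [352.1 205.4] 182.5
scene board [[201, 229], [199, 261], [105, 263], [116, 234]] [[0.44471372172203716, -0.17671714278685524], [0.5670726026077432, -0.16849369394987107], [0.5666630106204416, -0.3645151213298863], [0.4594117982544722, -0.3721820925993931]]
  brown [133.  253.8] 84.0 [ 0.5368 -0.3142  0.008 ]
  brown [136.1 240.4] 70.5 [ 0.4866 -0.3196  0.008 ]
  brown [172.  231.9] 92.5 [ 0.4549 -0.2437  0.008 ]
module top [[0.5365231844474532, 0.35799983576001704], [0.6225759265014587, 0.07857679913867642], [0.47606710620000503, 0.03472794004861304], [0.39311652142099934, 0.3118179404677094]] ((189.9142303466797, 209.33412170410156), (57.99282455444336, 113.16122436523438), 72.12130737304688)
[[435, 240], [431, 250], [317, 274], [292, 235], [295, 227], [396, 208]]
```

```bash
python3 - <<'E'
from h import *
s,t=load("scene0"),load("top0")
z=lambda c,x,y:cv2.resize(c["img"][y:y+18,x:x+24],None,fx=16,fy=16,interpolation=cv2.INTER_CUBIC)
cv2.imwrite("pics/pins.png",np.vstack([np.hstack([z(t,158,206),z(t,219,170)]),np.hstack([z(s,372,216),z(s,313,242)])]))
tr=[b for b in blobs(mask(t["img"],(0,170,90),(6,255,255))|mask(t["img"],(174,170,80),(180,255,255)),15,900,(100,160,440,270))]
sr=[b for b in blobs(mask(s["img"],(0,150,60),(6,255,255))|mask(s["img"],(172,150,60),(180,255,255)),10,900,(100,205,440,270))]
for b in tr: print("t",b[0],b[1],plane(t,b[0],.046)[0])
for b in sr: print("s",b[0],b[1],cv2.boundingRect(b[3]))
E
```

```text
t [146.43897996 221.32969035] 91.5 [0.47640328 0.30394395 0.046     ]
t [352.14335972 205.37818821] 189.5 [ 0.5057426  -0.22341506  0.046     ]
s [176.14814815 230.12063492] 157.5 (167, 223, 19, 16)
s [404.90633609 218.86225895] 60.5 (399, 215, 12, 9)
```

View pics/pins.png

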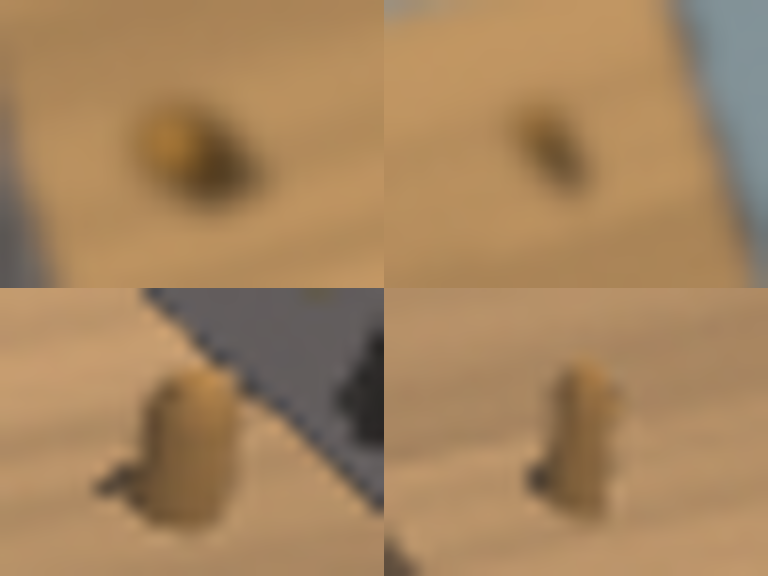

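```bash
python3 - <<'E'
from h import *
np.set_printoptions(precision=4,suppress=True)
s,t=load("scene0"),load("top0")
P={}
for n,a,b in(("big",(168.1,214.2),(384.2,221.2)),("small",(227.3,176.8),(324.9,246.6)),("btn",(146.4,221.3),(404.9,218))):
    P[n]=tri(t,a,s,b);print(n,P[n],plane(t,a,.052)[0],plane(s,b,.052)[0])
print("hut",tri(t,(352.1,205.4),s,(176.1,230.1)))
B,S=P["big"][0],P["small"][0]; d=B[:2]-S[:2]; print("len",np.linalg.norm(d),np.hypot(45,173))
yaw=np.arctan2(d[1],d[0])-np.arctan2(173,-45); print("yaw",np.degrees(yaw))
c,q=np.cos(yaw),np.sin(yaw);Rm=np.array([[c,-q],[q,c]])
o=(B[:2]-Rm@[0,.084]+S[:2]-Rm@[.045,-.089])/2; print("mod origin",o,"box centre",o+Rm@[0,.03], "edge-based centre .5071 .1958","btn in mod",Rm.T@(P["btn"][0][:2]-o))
# hut in board frame
y=np.radians(4.8);Rb=np.array([[np.cos(y),-np.sin(y)],[np.sin(y),np.cos(y)]])
print("hut in board",Rb.T@(tri(t,(352.1,205.4),s,(176.1,230.1))[0][:2]-[.509,-.2725]))
E
```

```text
big (array([0.493 , 0.2488, 0.053 ]), np.float64(0.0021329185322530447)) [0.4928 0.2479 0.052 ] [0.4913 0.2505 0.052 ]
small (array([0.5856, 0.0965, 0.0531]), np.float64(0.0008163429887433083)) [0.5858 0.097  0.052 ] [0.5841 0.0964 0.052 ]
btn (array([0.4764, 0.3039, 0.0502]), np.float64(0.002092596475675781)) [0.476  0.3024 0.052 ] [0.4791 0.3038 0.052 ]
hut (array([ 0.5055, -0.2225,  0.0471]), np.float64(0.0010566227908557415))
len 0.1782308854402561 178.7568180517879
yaw 16.720543281103733
mod origin [0.517  0.1685] box centre [0.5084 0.1973] edge-based centre .5071 .1958 btn in mod [0.0001 0.1414]
hut in board [0.0007 0.0501]
```

```bash
cat >> h.py <<'E'
def go(p,yaw_y=None,frm=None,half=False):
    """shift (cm) in tool axes and turn about tool z (deg) from pose frm (or measured) to TCP p with tool y along yaw_y (deg, mod 180)"""
    from bench import env
    o=env.observe(); P=o["tool_pos"];T=R.from_rotvec(o["tool_rot"])
    if frm is not None: P=np.array(frm[0]);T=R.from_rotvec(frm[1])
    s=T.inv().apply(np.array(p)-P)*100; M=T.as_matrix()
    y=np.degrees(np.arctan2(M[1,1],M[0,1])); 
    if yaw_y is None: yaw_y=y
    d=(yaw_y-y+90)%180-90
    if half: d-=np.sign(d)*180
    n=R.from_euler("z",np.radians(y+d-90)).as_matrix()@np.diag([1,1,1.])
    Y=np.array([np.cos(np.radians(y+d)),np.sin(np.radians(y+d)),0]);Z=np.array([0,0,-1.]);N=R.from_matrix(np.c_[np.cross(Y,Z),Y,Z])
    w=(T.inv()*N).as_rotvec(degrees=True)
    print("shift cm",s.round(2),"len",np.linalg.norm(s).round(1),"turn deg",w.round(1),"tool y yaw",round(y,1),"j7",round(o["joint_pos"][6],2),"pos",P.round(4),"open",round(o["opening"],4),"F",o["wrist_force"].round(1),"grip",round(float(o["grasp_force"]),1),"t",round(o["time"],1))
    return p,N.as_rotvec()
E
python3 - <<'E'
from h import *
go((.505,-.223,.16),4.8);go((.505,-.223,.16),4.8,half=True)
E
```

```text
shift cm [-55.2  -54.87   4.9 ] len 78.0 turn deg [-0.1  0.1 61.3] tool y yaw 66.1 j7 -0.03 pos [0.2224 0.5023 0.2078] open 0.0854 F [ 0.1 -0.2 -0.1] grip 0.0 t 0.1
shift cm [-55.2  -54.87   4.9 ] len 78.0 turn deg [-1.000e-01 -1.000e-01 -1.187e+02] tool y yaw 66.1 j7 -0.03 pos [0.2224 0.5023 0.2078] open 0.0854 F [ 0.1 -0.2 -0.1] grip 0.0 t 0.1
```

>>> carry_out(plan="-55.2 -54.9 4.9 0 0 61.3 8.5;-55.2 -54.9 4.9 0 0 61.3 8.5;-55.2 -54.9 4.9 0 0 61.3 8.5;-55.2 -54.9 4.9 0 0 61.3 8.5;-55.2 -54.9 4.9 0 0 61.3 8.5;-55.2 -54.9 4.9 0 0 61.3 8.5;-55.2 -54.9 4.9 0 0 61.3 8.5;-55.2 -54.9 4.9 0 0 61.3 8.5")

```text
time: 0.77
tool_pos: [0.3433, 0.1908, 0.1875]
tool_rot: [-2.051, -2.38, 0.0]
wrist_force: [0.2, 0.4, -0.5]
opening: 0.0849
grasp_force: 0.0
```

```bash
python3 - <<'E'
from h import *
go((.505,-.223,.16),4.8)
E
```

```text
shift cm [-43.31   9.88   2.74] len 44.5 turn deg [-0.  -0.   3.7] tool y yaw 8.5 j7 -0.4 pos [0.3433 0.1908 0.1875] open 0.0849 F [ 0.2  0.4 -0.5] grip 0.0 t 0.8
```

>>> carry_out(plan="-43.3 9.9 2.7 0 0 3.7 8.5;-43.3 9.9 2.7 0 0 3.7 8.5;-43.3 9.9 2.7 0 0 3.7 8.5;-43.3 9.9 2.7 0 0 3.7 8.5;-43.3 9.9 2.7 0 0 3.7 8.5;-43.3 9.9 2.7 0 0 3.7 8.5;-43.3 9.9 2.7 0 0 3.7 8.5;-43.3 9.9 2.7 0 0 3.7 8.5")

```text
time: 1.43
tool_pos: [0.4665, -0.1178, 0.1674]
tool_rot: [-2.119, -2.319, -0.001]
wrist_force: [1.2, 0.7, -1.2]
opening: 0.085
grasp_force: 0.0
```

```bash
python3 - <<'E'
from h import *
go((.505,-.223,.1),4.8)
E
```

```text
shift cm [-10.83   2.88   6.73] len 13.1 turn deg [ 0.  -0.   0.4] tool y yaw 5.2 j7 0.47 pos [ 0.4665 -0.1178  0.1674] open 0.085 F [ 1.2  0.7 -1.2] grip 0.0 t 1.4
```

>>> carry_out(plan="-10.8 2.9 6.7 0 0 0.4 8.5;-10.8 2.9 6.7 0 0 0.4 8.5;-10.8 2.9 6.7 0 0 0.4 8.5;-10.8 2.9 6.7 0 0 0.4 8.5;-10.8 2.9 6.7 0 0 0.4 8.5;-10.8 2.9 6.7 0 0 0.4 8.5")

```text
time: 1.93
tool_pos: [0.5044, -0.2205, 0.1001]
tool_rot: [-2.127, -2.309, 0.001]
wrist_force: [0.1, 1.3, 0.4]
opening: 0.0852
grasp_force: 0.0
```

```bash
python3 - <<'E'
from h import *
go((.505,-.223,.018),4.8)
E
```

```text
shift cm [-0.26  0.05  8.21] len 8.2 turn deg [-0.1 -0.1 -0.1] tool y yaw 4.7 j7 0.75 pos [ 0.5044 -0.2205  0.1001] open 0.0852 F [0.1 1.3 0.4] grip 0.0 t 1.9
```

>>> carry_out(plan="-0.1 0.05 4 0 0 0 8.5;-0.1 0.05 7 0 0 0 8.5;-0.1 0.05 8.2 0 0 0 8.5;-0.1 0.05 8.2 0 0 0 8.5;-0.1 0.05 8.2 0 0 0 3.5;-0.1 0.05 8.2 0 0 0 3.5;-0.1 0.05 8.2 0 0 0 3.5;-0.1 0.05 8.2 0 0 0 3.5")

```text
time: 2.6
tool_pos: [0.5069, -0.2228, 0.0212]
tool_rot: [2.126, 2.309, 0.003]
wrist_force: [-1.3, 1.7, 4.9]
opening: 0.0409
grasp_force: 59.9
```

>>> carry_out(plan="0 0 0 0 0 0 3.5;0 0 0 0 0 0 3.5;0 0 0 0 0 0 3.5;0 0 0 0 0 0 3.5")

```text
time: 2.93
tool_pos: [0.5069, -0.2228, 0.0212]
tool_rot: [2.126, 2.309, 0.003]
wrist_force: [-2.8, 0.7, 7.8]
opening: 0.0412
grasp_force: 59.5
```

>>> carry_out(plan="0 0 -1.5 0 0 0 3.5;0 0 -4 0 0 0 3.5;0 0 -7 0 0 0 3.5;0 0 -10 0 0 0 3.5;0 0 -12 0 0 0 3.5;0 0 -12 0 0 0 3.5;0 0 -12 0 0 0 3.5")

```text
time: 3.52
tool_pos: [0.5062, -0.2224, 0.1399]
tool_rot: [2.126, 2.309, 0.003]
wrist_force: [-0.1, 0.7, -3.3]
opening: 0.0409
grasp_force: 61.5
```

```bash
python3 - <<'E'
from h import *
# hut target: module (0,50) ; module origin avg .5165,.168 yaw 16.8
y=np.radians(16.8);Rm=np.array([[np.cos(y),-np.sin(y)],[np.sin(y),np.cos(y)]])
h=np.array([.5165,.168])+Rm@[0,.05];print(h)
go((h[0],h[1],.14),16.8)
E
```

```text
[0.50204841 0.21586597]
shift cm [ 4.371e+01  3.190e+00 -3.000e-02] len 43.8 turn deg [  0.2   0.1 -12.1] tool y yaw 4.7 j7 0.73 pos [ 0.5062 -0.2224  0.1399] open 0.0409 F [-0.1  0.7 -3.3] grip 61.5 t 3.5
```

>>> carry_out(plan="2 0.1 0 0 0 -0.5 3.5;5 0.3 0 0 0 -1.5 3.5;8 0.6 0 0 0 -2.5 3.5;11 0.8 0 0 0 -3.5 3.5;14 1 0 0 0 -4.5 3.5;17 1.2 0 0 0 -5.5 3.5;20 1.4 0 0 0 -6.5 3.5;23 1.6 0 0 0 -7.5 3.5")

```text
time: 4.18
tool_pos: [0.5003, 0.0101, 0.1366]
tool_rot: [-1.969, -2.444, 0.004]
wrist_force: [0.4, 0.3, -2.4]
opening: 0.0407
grasp_force: 61.5
```

```bash
python3 - <<'E'
from h import *
go((.502,.216,.14),16.8)
E
```

```text
shift cm [20.08  4.54 -0.35] len 20.6 turn deg [-0.2 -0.1 -4.5] tool y yaw 12.3 j7 0.35 pos [0.5003 0.0101 0.1366] open 0.0407 F [ 0.4  0.3 -2.4] grip 61.5 t 4.2
```

>>> carry_out(plan="3 0.7 0 0 0 -1 3.5;6 1.4 0 0 0 -2 3.5;9 2 0 0 0 -3 3.5;12 2.7 0 0 0 -4 3.5;15 3.4 0 0 0 -4.5 3.5;18 4 0 0 0 -4.5 3.5;20 4.5 0 0 0 -4.5 3.5;20 4.5 0 0 0 -4.5 3.5")

```text
time: 4.85
tool_pos: [0.501, 0.2213, 0.1359]
tool_rot: [-1.858, -2.526, 0.001]
wrist_force: [-0.2, 1.5, -2.9]
opening: 0.0406
grasp_force: 61.5
```

```bash
python3 - <<'E'
from h import *
from bench import cams
go((.502,.216,.1),16.8)
for n in("scene","top"):
    c=cams.capture(n);np.savez(n+"1.npz",**c)
s,t=load("scene1"),load("top1")
z=lambda c,x,y,w,h:cv2.resize(c["img"][y:y+h,x:x+w],(400,int(400*h/w)),interpolation=cv2.INTER_CUBIC)
cv2.imwrite("pics/hold.png",np.hstack([z(t,110,140,160,160),z(s,280,120,160,160)]))
for c in (t,s):
    m=mask(c["img"],(55,50,40),(85,255,200))
    g=max(blobs(m,300,1e9,(110,140,440,290)),key=lambda b:b[1]);print(cv2.approxPolyDP(cv2.convexHull(g[3]),5,True)[:,0].tolist())
E
```

```text
shift cm [-0.55 -0.04  3.58] len 3.6 turn deg [-0.2 -0.3  0.5] tool y yaw 17.3 j7 0.05 pos [0.501  0.2213 0.1359] open 0.0406 F [-0.2  1.5 -2.9] grip 61.5 t 4.8
[[226, 167], [240, 211], [161, 236], [155, 217], [170, 184]]
[[414, 205], [330, 227], [306, 197], [365, 185], [394, 189]]
```

View pics/hold.png

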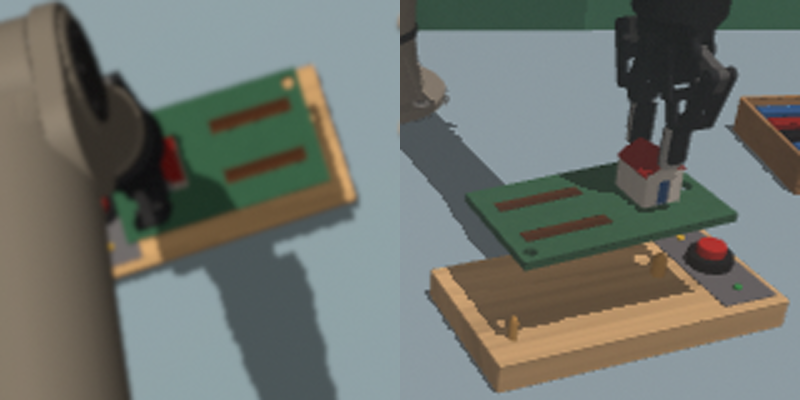

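Holding the board above the module: marks and small hole (top ≈ 225.6,173; scene ≈ 332,221) are visible in both views. I use the marks to get its pose in hand.

```bash
cat >> h.py <<'E'
def marks(s,t,bt,bs):
    o=[]
    for c,bx in((t,bt),(s,bs)):
        b=sorted(blobs(mask(c["img"],(0,80,20),(14,230,125)),20,300,bx),key=lambda b:-b[1])[:4]
        print([(x[0].round(1).tolist(),x[1]) for x in b]);o.append(b)
    return o
E
python3 - <<'E'
from h import *
np.set_printoptions(precision=4,suppress=True)
s,t=load("scene1"),load("top1")
a,b=marks(s,t,(190,160,240,220),(310,185,370,220))
a=sorted(a[:2],key=lambda x:-x[0][1]);b=sorted(b[:2],key=lambda x:x[0][1])   # mark_a is near robot: lower in top, higher in scene
A,ea=tri(t,a[0][0],s,b[0][0]);B,eb=tri(t,a[1][0],s,b[1][0]);print("mark a",A,ea,"b",B,eb)
H,eh=tri(t,(225.3,172.9),s,(331.9,220.5));print("small hole",H,eh)
v=B-A;print("len",np.linalg.norm(v),"yaw",np.degrees(np.arctan2(v[1],v[0])))
# direction of marks by their rects
for x,c in((a,t),(b,s)):
    for k in x:
        w=plane(c,cv2.boxPoints(k[2]),A[2]);e=max([w[1]-w[0],w[2]-w[1]],key=np.linalg.norm);print("mark yaw",(np.degrees(np.arctan2(e[1],e[0]))-90+90)%180-90,np.linalg.norm(e))
# same small-hole-to-pin via each camera
print("pin small tri",tri(t,(227.3,176.8),s,(324.9,246.6))[0])
E
```

```text
[([209.7, 185.7], 70.5), ([215.8, 205.4], 69.5)]
[([345.7, 210.7], 88.0), ([334.9, 199.1], 69.0)]
mark a [0.5052 0.1227 0.1203] 0.0064052443297985505 b [0.5533 0.1363 0.1198] 0.0056868821198860315
small hole [0.5844 0.1005 0.1166] 0.008765442794971653
len 0.0499540137533567 yaw 15.703312084542748
mark yaw 16.337485872953152 0.07277280276067467
mark yaw 16.241250030892047 0.0723490043224415
mark yaw 20.526627647106608 0.08097390015414298
mark yaw 20.391019107553646 0.08407210530537228
pin small tri [0.5856 0.0965 0.0531]
```

The arm was still settling (6 mm ray gap), so I correct, let it come to rest and look again.

>>> carry_out(plan="-0.2 0 1.5 -0.2 -0.2 0 3.5;-0.2 0 3 -0.2 -0.2 0 3.5;-0.2 0 3.6 -0.2 -0.2 0 3.5;-0.2 0 3.6 -0.2 -0.2 0 3.5;-0.2 0 3.6 -0.2 -0.2 0 3.5;-0.2 0 3.6 -0.2 -0.2 0 3.5;-0.2 0 3.6 -0.2 -0.2 0 3.5;-0.2 0 3.6 -0.2 -0.2 0 3.5")

```text
time: 5.62
tool_pos: [0.5054, 0.2116, 0.1035]
tool_rot: [1.872, 2.516, 0.003]
wrist_force: [0.5, -0.2, -3.3]
opening: 0.0408
grasp_force: 61.5
```

```bash
cat > bp.py <<'E'
from h import *
from bench import cams
np.set_printoptions(precision=4,suppress=True)
go((.502,.216,.1),16.8)
s=cams.capture("scene");t=cams.capture("top");go((.502,.216,.1),16.8)
np.savez("scene2.npz",**s);np.savez("top2.npz",**t)
a,b=marks(s,t,(185,155,245,225),(300,185,375,250))
a=sorted(a[:2],key=lambda x:-x[0][1]);b=sorted(b[:2],key=lambda x:x[0][1])
A,ea=tri(t,a[0][0],s,b[0][0]);B,eb=tri(t,a[1][0],s,b[1][0]);print("mark a",A,ea,"b",B,eb)
v=B-A;yaw=np.arctan2(v[1],v[0]);print("len",np.linalg.norm(v),"yaw",np.degrees(yaw))
for x,c in((a,t),(b,s)):
    for k in x:
        w=plane(c,cv2.boxPoints(k[2]),A[2]);e=max([w[1]-w[0],w[2]-w[1]],key=np.linalg.norm);print("mark yaw",np.degrees(np.arctan2(e[1],e[0]))%180-90,np.linalg.norm(e))
y=np.radians(16.8);Rm=np.array([[np.cos(y),-np.sin(y)],[np.sin(y),np.cos(y)]])
print("board origin (yaw 16.8)",(A+B)[:2]/2+Rm@[0,.045],"want .5165 .168")
for c,n in((t,"top"),(s,"scene")):
    g=[plane(c,x[0],A[2])[0,:2] for x in (a if n=="top" else b)]
    print(n,"marks mid on plane",np.mean(g,0), "mid by base", )
E
python3 bp.py
```

```text
shift cm [ 0.52 -0.2   0.34] len 0.7 turn deg [ 0.3  0.2 -0.1] tool y yaw 16.7 j7 0.06 pos [0.5054 0.2116 0.1035] open 0.0408 F [ 0.5 -0.2 -3.3] grip 61.5 t 5.6
shift cm [ 0.5  -0.17  0.32] len 0.6 turn deg [ 0.3  0.2 -0.1] tool y yaw 16.7 j7 0.06 pos [0.5051 0.2117 0.1032] open 0.041 F [ 0.8  0.5 -3.1] grip 61.5 t 5.7
[([219.5, 205.6], 61.0), ([213.0, 186.6], 56.5), ([186.1, 208.0], 20.5)]
[([369.3, 196.5], 120.5), ([339.6, 224.1], 86.0), ([328.8, 212.3], 69.5)]
mark a [0.5149 0.1518 0.1321] 0.08750177169704831 b [0.5553 0.1293 0.0885] 1.788791169034947e-05
len 0.06348942217043518 yaw -29.057490976727586
mark yaw 15.6638977132247 0.06902748121465198
mark yaw 15.047316686103954 0.0669913276282689
mark yaw -78.50890623848761 0.04667549302727729
mark yaw 18.346888095381303 0.07491966436990664
board origin (yaw 16.8) [0.5221 0.1836] want .5165 .168
top marks mid on plane [0.5255 0.1167] mid by base
scene marks mid on plane [0.5688 0.1542] mid by base
```

```bash
sed -i 's/a,b=marks.*/a,b=marks(s,t,(185,155,245,225),(300,203,358,260))/' bp.py
sed 's/^s=cams.*/s,t=load("scene2"),load("top2")/;s/^np.savez.*//' bp.py > bp_old.py; python3 bp_old.py; cat >> bp.py <<'E'
E
```

```text
shift cm [ 0.5  -0.17  0.32] len 0.6 turn deg [ 0.3  0.2 -0.1] tool y yaw 16.7 j7 0.06 pos [0.5051 0.2117 0.1032] open 0.041 F [ 0.8  0.5 -3.1] grip 61.5 t 5.7
[([219.5, 205.6], 61.0), ([213.0, 186.6], 56.5), ([186.1, 208.0], 20.5)]
[([339.6, 224.1], 86.0), ([328.8, 212.3], 69.5)]
mark a [0.5078 0.1144 0.0886] 0.0009938963820617969 b [0.5553 0.1293 0.0885] 1.788791169034947e-05
len 0.0497647429518604 yaw 17.477368386580114
mark yaw 15.6638977132247 0.07204244504977053
mark yaw 15.047316686104011 0.06991735689243589
mark yaw 18.254004819214202 0.08202422038380466
mark yaw 18.346888095381303 0.08298058661576413
board origin (yaw 16.8) [0.5185 0.1649] want .5165 .168
top marks mid on plane [0.5315 0.1216] mid by base
scene marks mid on plane [0.5316 0.1221] mid by base
```

```bash
python3 - <<'E'
from h import *
go((.5033,.215,.08),16.8)
E
```

```text
shift cm [ 0.38 -0.09  2.32] len 2.4 turn deg [ 0.3  0.2 -0.1] tool y yaw 16.7 j7 0.06 pos [0.5051 0.2117 0.1032] open 0.041 F [ 0.8  0.5 -3.1] grip 61.5 t 5.7
```

>>> carry_out(plan="0.2 -0.05 1 0.2 0.2 0 3.5;0.35 -0.1 2 0.2 0.2 0 3.5;0.35 -0.1 2.3 0.2 0.2 0 3.5;0.35 -0.1 2.3 0.2 0.2 0 3.5;0.35 -0.1 2.3 0.2 0.2 0 3.5;0.35 -0.1 2.3 0.2 0.2 0 3.5;0.35 -0.1 2.3 0.2 0.2 0 3.5;0.35 -0.1 2.3 0.2 0.2 0 3.5")

```text
time: 6.38
tool_pos: [0.5032, 0.2146, 0.08]
tool_rot: [1.875, 2.52, 0.001]
wrist_force: [0.2, 0.3, -2.3]
opening: 0.0409
grasp_force: 61.5
```

```bash
sed -i 's/(300,203,358,260)/(300,210,366,270)/' bp.py; cat >> bp.py <<'E'
z=lambda c,x,y,w,h:cv2.resize(c["img"][y:y+h,x:x+w],(400,int(400*h/w)),interpolation=cv2.INTER_CUBIC)
import sys
if len(sys.argv)>1: cv2.imwrite(sys.argv[1],np.hstack([z(t,150,150,100,75),z(s,295,195,120,90)]))
E
python3 bp.py pics/hold2.png
```

```text
shift cm [ 0.17 -0.08 -2.  ] len 2.0 turn deg [ 0.1 -0.  -0.1] tool y yaw 16.7 j7 0.08 pos [0.5032 0.2146 0.08  ] open 0.0409 F [ 0.2  0.3 -2.3] grip 61.5 t 6.4
shift cm [ 0.17 -0.06 -2.01] len 2.0 turn deg [ 0.  -0.  -0.1] tool y yaw 16.7 j7 0.08 pos [0.5031 0.2145 0.0799] open 0.0413 F [-0.4 -0.1 -3. ] grip 61.5 t 6.5
[([219.6, 207.4], 55.0), ([213.8, 188.7], 53.5), ([186.4, 208.9], 30.5)]
[([339.5, 232.8], 87.0), ([328.7, 220.8], 70.0)]
mark a [0.5058 0.1169 0.065 ] 0.0009283055881313875 b [0.5539 0.1311 0.0651] 0.0017478180164690134
len 0.050145031097771714 yaw 16.518690072164897
mark yaw 15.64942897279171 0.07123609155550044
mark yaw 15.797998866430092 0.07149712618841478
mark yaw 17.56938313770233 0.08039102791538971
mark yaw 18.310561175957588 0.08099906357997937
board origin (yaw 16.8) [0.5168 0.1671] want .5165 .168
top marks mid on plane [0.5297 0.1233] mid by base
scene marks mid on plane [0.5298 0.1247] mid by base
```

View pics/hold2.png

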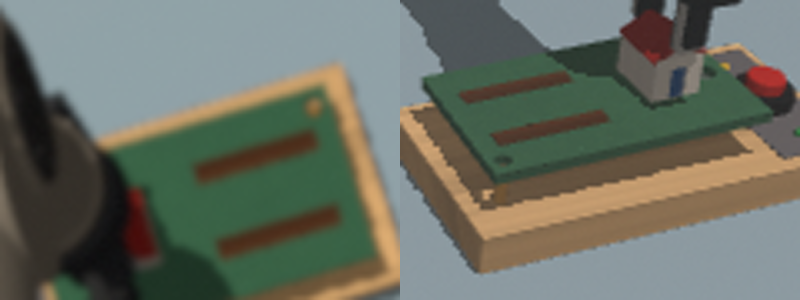

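>>> carry_out(plan="0.08 0 0.2 0 0 0 3.5;0.08 0 0.4 0 0 0 3.5;0.08 0 0.6 0 0 0 3.5;0.08 0 0.8 0 0 0 3.5;0.08 0 1.0 0 0 0 3.5;0.08 0 1.2 0 0 0 3.5;0.08 0 1.2 0 0 0 3.5")

```text
time: 7.07
tool_pos: [0.5022, 0.2151, 0.067]
tool_rot: [-1.874, -2.521, 0.002]
wrist_force: [0.0, 0.1, -2.4]
opening: 0.0407
grasp_force: 61.5
```

>>> carry_out(plan="0 0 0.2 0 0 0 3.5;0 0 0.4 0 0 0 3.5;0 0 0.6 0 0 0 3.5;0 0 0.8 0 0 0 3.5;0 0 1.0 0 0 0 3.5;0 0 1.2 0 0 0 3.5;0 0 1.35 0 0 0 3.5;0 0 1.35 0 0 0 3.5")

```text
time: 7.73
tool_pos: [0.5025, 0.2152, 0.0538]
tool_rot: [-1.874, -2.521, 0.001]
wrist_force: [1.0, 0.3, -2.1]
opening: 0.0409
grasp_force: 61.5
```

>>> carry_out(plan="0 0 0.1 0 0 0 3.5;0 0 0.2 0 0 0 3.5;0 0 0.3 0 0 0 3.5;0 0 0.3 0 0 0 3.5")

```text
time: 8.07
tool_pos: [0.5027, 0.2155, 0.0514]
tool_rot: [-1.874, -2.521, -0.001]
wrist_force: [-0.9, -0.2, -0.8]
opening: 0.0409
grasp_force: 61.6
```

Contact is starting. I press slightly more, release and rise.

>>> carry_out(plan="0 0 0.1 0 0 0 3.5;0 0 0.15 0 0 0 3.5;0 0 0.15 0 0 0 6;0 0 0.1 0 0 0 8.5;0 0 0 0 0 0 8.5;0 0 -1 0 0 0 8.5;0 0 -4 0 0 0 8.5;0 0 -8 0 0 0 8.5")

```text
time: 8.73
tool_pos: [0.5, 0.2142, 0.1296]
tool_rot: [-1.873, -2.518, 0.011]
wrist_force: [1.3, 1.3, -0.2]
opening: 0.0852
grasp_force: 0.0
```

```bash
python3 - <<'E'
from h import *
go((.4336,-.061,.13),8.1)
E
```

```text
shift cm [-24.45 -14.27   0.1 ] len 28.3 turn deg [-0.4  0.1  8.6] tool y yaw 16.7 j7 0.04 pos [0.5    0.2142 0.1296] open 0.0852 F [ 1.3  1.3 -0.2] grip 0.0 t 8.7
```

>>> carry_out(plan="-24.5 -14.3 0 -0.4 0 8.6 8.5;-24.5 -14.3 0 -0.4 0 8.6 8.5;-24.5 -14.3 0 -0.4 0 8.6 8.5;-24.5 -14.3 0 -0.4 0 8.6 4;-24.5 -14.3 0 -0.4 0 8.6 4;-24.5 -14.3 0 -0.4 0 8.6 4;-24.5 -14.3 0 -0.4 0 8.6 4;-24.5 -14.3 0 -0.4 0 8.6 4")

```text
time: 9.4
tool_pos: [0.4343, -0.0694, 0.1324]
tool_rot: [2.07, 2.354, 0.006]
wrist_force: [-0.4, 0.2, 0.5]
opening: 0.0401
grasp_force: 0.0
```

>>> carry_out(plan="0 0 0 0 0 0 4;0 0 0 0 0 0 4;0 0 0 0 0 0 4;0 0 0 0 0 0 4;0 0 0 0 0 0 4;0 0 0 0 0 0 4")

```text
time: 9.9
tool_pos: [0.4364, -0.0596, 0.131]
tool_rot: [2.053, 2.372, 0.008]
wrist_force: [0.1, 0.1, 1.2]
opening: 0.0399
grasp_force: 0.0
```

```bash
cat > look.py <<'E'
from h import *
from bench import cams
import sys
np.set_printoptions(precision=4,suppress=True)
s=cams.capture("scene");t=cams.capture("top");np.savez("scene3.npz",**s);np.savez("top3.npz",**t)
z=lambda c,x,y,w,h:cv2.resize(c["img"][y:y+h,x:x+w],(400,int(400*h/w)),interpolation=cv2.INTER_CUBIC)
if len(sys.argv)>1: cv2.imwrite(sys.argv[1],np.hstack([z(t,120,140,160,120),z(s,280,170,160,120)]))
for cen,p,a,ar in timbers(t,(255,125,360,250)): print("timber",cen.round(1),p,round(a,1),ar)
for cen,a,r,q in blobs(mask(s["img"],(8,50,60),(26,220,255)),60,600,(150,215,290,310)): print("scene timber",cen.round(1),a,plane(s,cen,.01)[0])
E
python3 look.py pics/seat.png; python3 - <<'E'
from h import *
np.set_printoptions(precision=4,suppress=True)
s,t=load("scene3"),load("top3")
a,b=marks(s,t,(195,165,245,225),(300,220,373,280))
a=sorted(a[:2],key=lambda x:-x[0][1]);b=sorted(b[:2],key=lambda x:x[0][1])
for k in(0,1):
    print(tri(t,a[k][0],s,b[k][0]))
    for x,c in((a,t),(b,s)):
        w=plane(c,cv2.boxPoints(x[k][2]),.038);e=max([w[1]-w[0],w[2]-w[1]],key=np.linalg.norm);print("yaw",np.degrees(np.arctan2(e[1],e[0]))%180-90,plane(c,x[k][0],.038)[0])
go((.4353,-.0617,.005),8.1)
E
```

```text
timber [277.9 191.6] [ 0.5504 -0.0332  0.014 ] 82.4 61.0
timber [334.8 163.8] [ 0.6225 -0.1881  0.014 ] 88.9 117.5
timber [284.1 150.1] [ 0.6625 -0.0528  0.014 ] 81.7 117.0
timber [325.8 142. ] [ 0.6826 -0.1659  0.014 ] 80.7 122.5
scene timber [194.1 300.2] 379.5 [ 0.6863 -0.1648  0.01  ]
scene timber [255.1 291.2] 350.0 [ 0.6664 -0.0503  0.01  ]
scene timber [187.1 279.1] 329.0 [ 0.6265 -0.1856  0.01  ]
scene timber [255.  254.8] 260.0 [ 0.5524 -0.0488  0.01  ]
scene timber [249.6 237.5] 225.0 [ 0.4866 -0.0604  0.01  ]
scene timber [249.5 225.7] 196.0 [ 0.4372 -0.0603  0.01  ]
[([214.3, 190.5], 51.5), ([220.5, 208.6], 50.5)]
[([339.3, 242.5], 81.5), ([327.8, 230.5], 70.0)]
(array([0.5057, 0.1171, 0.0388]), np.float64(0.0009002929143076215))
yaw 16.301837873553495 [0.5057 0.1167 0.038 ]
yaw 15.341193960411061 [0.5045 0.1178 0.038 ]
(array([0.5533, 0.1331, 0.0392]), np.float64(0.0022204319396071414))
yaw 16.623956190158296 [0.5533 0.1322 0.038 ]
yaw 17.002511690690383 [0.5516 0.1347 0.038 ]
shift cm [-0.16 -0.21 12.6 ] len 12.6 turn deg [ 0.4 -0.   0.1] tool y yaw 8.2 j7 0.38 pos [ 0.4363 -0.06    0.131 ] open 0.0398 F [-0.3 -0.4  0.3] grip 0.0 t 10.0
```

View pics/seat.png

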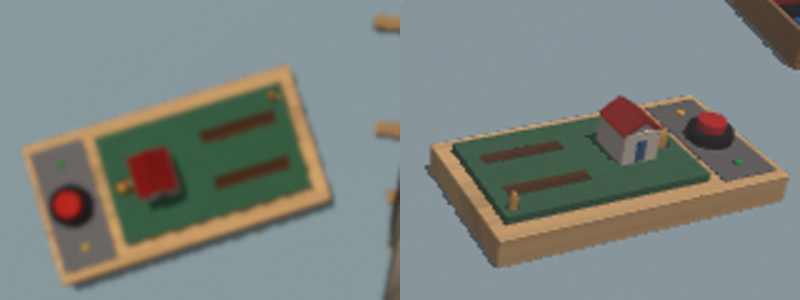

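The board lies flush: marks triangulate at z ≈ 0.039 and both pins poke through (top crop (122,187) and (272,96)). Now the timbers.

>>> carry_out(plan="-0.15 -0.2 4 0.4 0 0 4;-0.15 -0.2 8 0.4 0 0 4;-0.15 -0.2 11 0.4 0 0 4;-0.15 -0.2 12 0.4 0 0 4;-0.15 -0.2 12 0.4 0 0 4;-0.15 -0.2 12 0.4 0 0 4")

```text
time: 10.5
tool_pos: [0.4359, -0.0624, 0.0117]
tool_rot: [2.058, 2.373, 0.0]
wrist_force: [0.4, 0.1, 0.8]
opening: 0.0403
grasp_force: 0.0
```

>>> carry_out(plan="0 0 0 0 0 0 1;0 0 0 0 0 0 1;0 0 0 0 0 0 1;0 0 0 0 0 0 1;0 0 0 0 0 0 1;0 0 0 0 0 0 1")

```text
time: 11.0
tool_pos: [0.4356, -0.062, 0.0115]
tool_rot: [2.058, 2.373, 0.002]
wrist_force: [0.2, -0.6, 0.2]
opening: 0.0101
grasp_force: 0.0
```

```bash
python3 - <<'E'
from h import *
q=go((.4363,-.0603,.011),8.1)
go((.5536,.1320,.12),16.8)
E
```

```text
shift cm [0.16 0.1  0.05] len 0.2 turn deg [ 0. -0.  0.] tool y yaw 8.1 j7 0.56 pos [ 0.4356 -0.062   0.0115] open 0.0101 F [ 0.2 -0.6  0.2] grip 0.0 t 11.0
shift cm [ 17.54  14.44 -10.83] len 25.2 turn deg [ 0.1 -0.  -8.7] tool y yaw 8.1 j7 0.56 pos [ 0.4356 -0.062   0.0115] open 0.0101 F [ 0.2 -0.6  0.2] grip 0.0 t 11.0
```

Grip reads 10 mm with no force, so the timber was probably missed or shifted. I open, rise and look.

>>> carry_out(plan="0 0 0 0 0 0 4;0 0 0 0 0 0 4;0 0 0 0 0 0 4;0 0 -4 0 0 0 4;0 0 -8 0 0 0 4;0 0 -10 0 0 0 4;0 0 -10 0 0 0 4;0 0 -10 0 0 0 4")

```text
time: 11.67
tool_pos: [0.4363, -0.0621, 0.1121]
tool_rot: [2.057, 2.373, 0.005]
wrist_force: [0.1, 0.2, -0.6]
opening: 0.0403
grasp_force: 0.0
```

```bash
python3 look.py; python3 - <<'E'
from h import *
s,t=load("scene3"),load("top3")
z=lambda c,x,y,w,h:cv2.resize(c["img"][y:y+h,x:x+w],(400,int(400*h/w)),interpolation=cv2.INTER_CUBIC)
cv2.imwrite("pics/miss.png",np.hstack([z(t,240,130,120,150),z(s,160,160,160,200)]))
E
```

```text
timber [278.7 191.6] [ 0.5503 -0.0354  0.014 ] 83.6 67.5
timber [334.7 163.8] [ 0.6224 -0.1877  0.014 ] 88.9 118.5
timber [284.1 150.1] [ 0.6625 -0.0528  0.014 ] 81.7 117.0
timber [325.8 142. ] [ 0.6826 -0.1659  0.014 ] 80.7 122.5
scene timber [194.  300.2] 378.5 [ 0.6863 -0.1649  0.01  ]
scene timber [255.2 291.2] 350.5 [ 0.6665 -0.0503  0.01  ]
scene timber [187.1 279.1] 329.0 [ 0.6265 -0.1856  0.01  ]
scene timber [255.  254.8] 260.0 [ 0.5524 -0.0488  0.01  ]
scene timber [249.5 237.5] 224.0 [ 0.4866 -0.0605  0.01  ]
scene timber [249.6 225.7] 195.5 [ 0.4371 -0.0602  0.01  ]
```

View pics/miss.png

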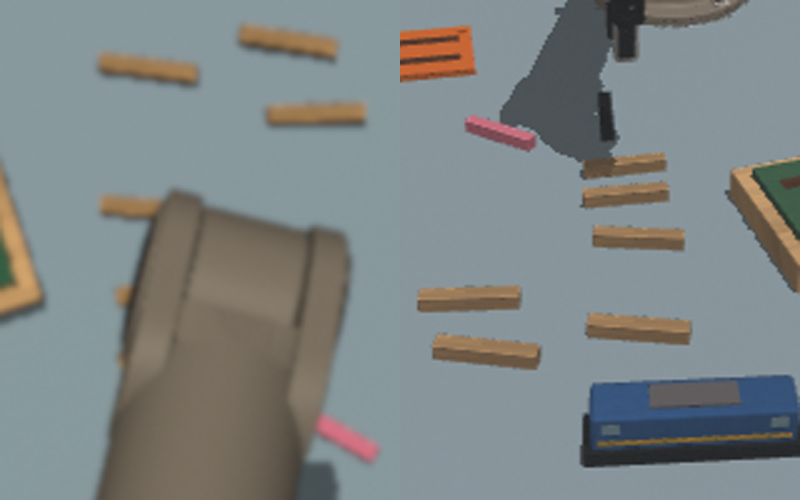

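The timber (scene ≈ 249.6,225.7) didn't move at all. The reading probably runs about 3 mm under the true width (the hut read 41 for 44 mm), so a 1.0 cm target barely touched. I retry with the target at 0.

>>> carry_out(plan="0 0 4 0 0 0 4;0 0 8 0 0 0 4;0 0 10.1 0 0 0 4;0 0 10.1 0 0 0 4;0 0 10.1 0 0 0 0;0 0 10.1 0 0 0 0;0 0 10.1 0 0 0 0;0 0 10.1 0 0 0 0")

```text
time: 12.43
tool_pos: [0.4368, -0.0622, 0.0115]
tool_rot: [2.057, 2.372, 0.004]
wrist_force: [-0.2, 0.8, -0.1]
opening: 0.0001
grasp_force: 0.0
```

>>> carry_out(plan="0 0 0 0 0 0 0;0 0 0 0 0 0 0;0 0 0 0 0 0 0;0 0 0 0 0 0 0")

```text
time: 12.77
tool_pos: [0.4355, -0.062, 0.0104]
tool_rot: [-2.058, -2.373, -0.001]
wrist_force: [0.2, -0.1, 0.3]
opening: -0.0002
grasp_force: 0.0
```

```bash
python3 look.py; python3 - <<'E'
from h import *
s=load("scene3")
cv2.imwrite("pics/miss2.png",cv2.resize(s["img"][150:260,180:330],(600,440),interpolation=cv2.INTER_CUBIC))
print(proj(s,[(.4355,-.062,.0104),(.4355,-.062,.0024)]))
E
```

```text
timber [284.5 192.2] [ 0.5484 -0.0507  0.014 ] 82.8 113.0
timber [334.7 163.8] [ 0.6224 -0.1877  0.014 ] 88.9 118.5
timber [284.1 150.1] [ 0.6625 -0.0528  0.014 ] 81.7 117.0
timber [325.8 142. ] [ 0.6826 -0.1659  0.014 ] 80.7 122.5
scene timber [194.1 300.2] 380.5 [ 0.6864 -0.1647  0.01  ]
scene timber [255.2 291.2] 350.5 [ 0.6665 -0.0503  0.01  ]
scene timber [187.1 279.1] 331.0 [ 0.6264 -0.1856  0.01  ]
scene timber [255.  254.8] 260.0 [ 0.5524 -0.0488  0.01  ]
scene timber [249.5 237.4] 227.0 [ 0.4865 -0.0605  0.01  ]
scene timber [249.5 225.7] 198.5 [ 0.437  -0.0605  0.01  ]
[[248.82494474 225.23150869]
 [248.87636119 227.96018235]]
```

View pics/miss2.png

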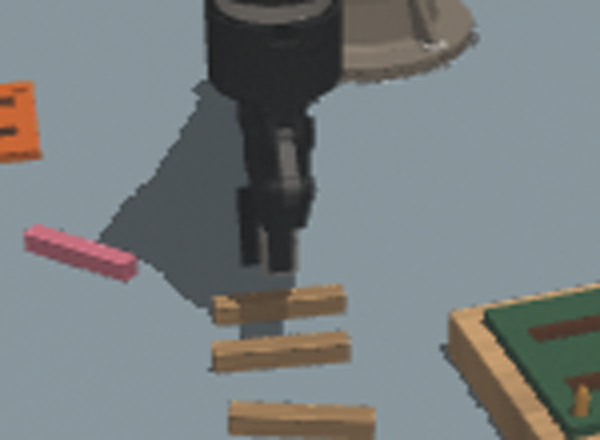

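The picture shows the fingertips at scene ≈ (250.5,217.5), about 20–25 mm above the table over the timber: they stand higher than the stated geometry suggests, so they closed over it. I open and descend in small steps, watching the force.

>>> carry_out(plan="0 0 0 0 0 0 4;0 0 0 0 0 0 4;0 0 0 0 0 0 4;0 0 0.4 0 0 0 4;0 0 0.8 0 0 0 4;0 0 1.2 0 0 0 4;0 0 1.2 0 0 0 4")

```text
time: 13.45
tool_pos: [0.4343, -0.062, -0.0029]
tool_rot: [-2.057, -2.372, 0.002]
wrist_force: [0.7, -0.4, 0.3]
opening: 0.04
grasp_force: 0.0
```

```bash
python3 - <<'E'
from h import *
from bench import cams,env
print(env.observe())
s=cams.capture("scene")
cv2.imwrite("pics/miss3.png",cv2.resize(s["img"][180:250,200:300],(800,560),interpolation=cv2.INTER_CUBIC))
E
```

```text
{'time': 13.45, 'joint_pos': array([-0.43736087,  0.40197188,  0.66296229,  2.08404668, -0.3538755 ,
        0.76847488,  0.58770593]), 'dq': array([-0.00404643, -0.01062089,  0.00774406, -0.00875086,  0.01152142,
        0.01397683, -0.0101241 ]), 'effort': array([  0.08492162, -29.5577538 ,   5.10488704, -15.77176988,
        -0.03485458,  -0.11969303,   0.04558789]), 'tool_pos': array([ 0.43426233, -0.06197166, -0.0028946 ]), 'tool_rot': array([-2.05721390e+00, -2.37170280e+00,  1.69359606e-03]), 'wrist_force': array([ 0.66264339, -0.36544735,  0.34915343]), 'torque': array([-0.04911713,  0.0276755 , -0.04888171]), 'grasp_force': 0.0, 'opening': 0.04001829094252628}
```

View pics/miss3.png

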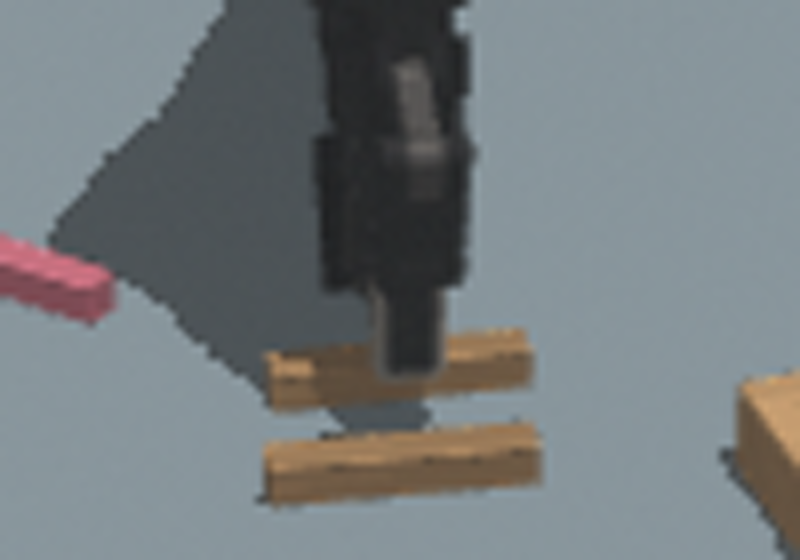

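>>> carry_out(plan="0 0 0.3 0 0 0 4;0 0 0.5 0 0 0 4;0 0 0.7 0 0 0 4;0 0 0.9 0 0 0 4;0 0 0.9 0 0 0 4;0 0 0.9 0 0 0 4")

```text
time: 14.0
tool_pos: [0.4351, -0.0621, -0.011]
tool_rot: [-2.058, -2.373, -0.0]
wrist_force: [0.5, -1.1, 0.3]
opening: 0.0402
grasp_force: 0.0
```

>>> carry_out(plan="0 0 0 0 0 0 2;0 0 0 0 0 0 0;0 0 0 0 0 0 0;0 0 0 0 0 0 0;0 0 0 0 0 0 0;0 0 0 0 0 0 0")

```text
time: 14.5
tool_pos: [0.4354, -0.0621, -0.0106]
tool_rot: [-2.058, -2.373, -0.001]
wrist_force: [-0.7, 0.0, 5.5]
opening: 0.0108
grasp_force: 58.9
```

Gripped, force 59 N; a 14 mm timber reads 10.8. The reference is now TCP z = surface − 0.0106. Lift and carry to mark_b.

>>> carry_out(plan="0 0 -3 0 0 0 0;0 0 -6.5 0 0 0 0;1 0.8 -10 0 0 -0.5 0;4 3.2 -11.5 0 0 -2 0;7 5.7 -11.5 0 0 -3.5 0;10 8.2 -11.5 0 0 -5 0;13 10.6 -11.5 0 0 -6.5 0;16 13 -11.5 0 0 -8 0")

```text
time: 15.17
tool_pos: [0.5419, 0.1167, 0.104]
tool_rot: [-1.885, -2.512, -0.001]
wrist_force: [0.6, -0.0, 0.2]
opening: 0.0103
grasp_force: 58.6
```

>>> carry_out(plan="0 0 0 0 0 0 0;0 0 0 0 0 0 0;0 0 0 0 0 0 0;0 0 0 0 0 0 0")

```text
time: 15.5
tool_pos: [0.5407, 0.1125, 0.1039]
tool_rot: [-1.891, -2.508, 0.002]
wrist_force: [0.5, 0.2, -0.5]
opening: 0.0103
grasp_force: 58.7
```

```bash
python3 - <<'E'
from h import *
go((.5536,.1320,.0295),16.8)
E
python3 look.py; python3 - <<'E'
from h import *
np.set_printoptions(precision=4,suppress=True)
s,t=load("scene3"),load("top3")
b1=blobs(mask(t["img"],(10,70,85),(24,200,255)),30,300,(200,150,260,230));b2=blobs(mask(s["img"],(8,50,60),(26,220,255)),60,600,(280,150,370,225))
for b in b1: print("t",b[0],b[1],cv2.boundingRect(b[3]))
for b in b2: print("s",b[0],b[1],cv2.boundingRect(b[3]))
E
```

```text
shift cm [1.52 1.78 7.44] len 7.8 turn deg [-0.1  0.  -0.8] tool y yaw 16.0 j7 0.29 pos [0.5407 0.1125 0.1039] open 0.0103 F [ 0.5  0.2 -0.5] grip 58.7 t 15.5
timber [289.2 216.7] [ 0.4828 -0.0615  0.014 ] 96.3 116.0
timber [284.2 192.1] [ 0.5487 -0.05    0.014 ] 84.4 110.0
timber [334.8 163.8] [ 0.6225 -0.1881  0.014 ] 88.9 117.5
timber [284.1 150.1] [ 0.6625 -0.0528  0.014 ] 81.7 117.0
timber [325.9 142. ] [ 0.6826 -0.1661  0.014 ] 80.7 122.0
scene timber [194.1 300.2] 380.5 [ 0.6864 -0.1647  0.01  ]
scene timber [255.2 291.2] 350.5 [ 0.6665 -0.0503  0.01  ]
scene timber [187.  279.1] 330.0 [ 0.6265 -0.1857  0.01  ]
scene timber [255.  254.8] 260.0 [ 0.5524 -0.0488  0.01  ]
scene timber [249.5 237.5] 225.0 [ 0.4866 -0.0606  0.01  ]
s [332.0008 207.5032] 210.0 (315, 201, 37, 14)
```

>>> carry_out(plan="0.8 0.9 2 0 0 -0.8 0;1.5 1.8 4.5 0 0 -0.8 0;1.5 1.8 6.5 0 0 -0.8 0;1.5 1.8 7.2 0 0 -0.8 0;1.5 1.8 7.4 0 0 -0.8 0;1.5 1.8 7.55 0 0 -0.8 0;1.5 1.8 7.6 0 0 -0.8 0;1.5 1.8 7.6 0 0 -0.8 0")

```text
time: 16.27
tool_pos: [0.5555, 0.1337, 0.0296]
tool_rot: [1.871, 2.522, 0.004]
wrist_force: [-0.0, -0.1, 1.0]
opening: 0.0109
grasp_force: 58.7
```

```bash
python3 - <<'E'
from h import *
from bench import cams
np.set_printoptions(precision=4,suppress=True)
go((.5536,.1320,.0274),16.8)
s=load("scene3");print("hover centre",plane(s,(332,207.5),.1215))
s=cams.capture("scene")
for b in blobs(mask(s["img"],(8,50,60),(22,220,255)),60,1e5,(300,225,430,280)): print("s",b[0],b[1],cv2.boundingRect(b[3]))
cv2.imwrite("pics/p1.png",cv2.resize(s["img"][200:280,290:400],(770,560),interpolation=cv2.INTER_CUBIC))
E
```

```text
shift cm [-0.1  -0.23  0.22] len 0.3 turn deg [ 0.1 -0.   0.1] tool y yaw 16.9 j7 0.33 pos [0.5555 0.1337 0.0296] open 0.0109 F [-0.  -0.1  1. ] grip 58.7 t 16.3
hover centre [[0.5421 0.1126 0.1215]]
s [337.9984 241.3155] 215.0 (323, 233, 36, 21)
s [360.173  255.6666] 1942.0 (300, 225, 130, 52)
```

View pics/p1.png

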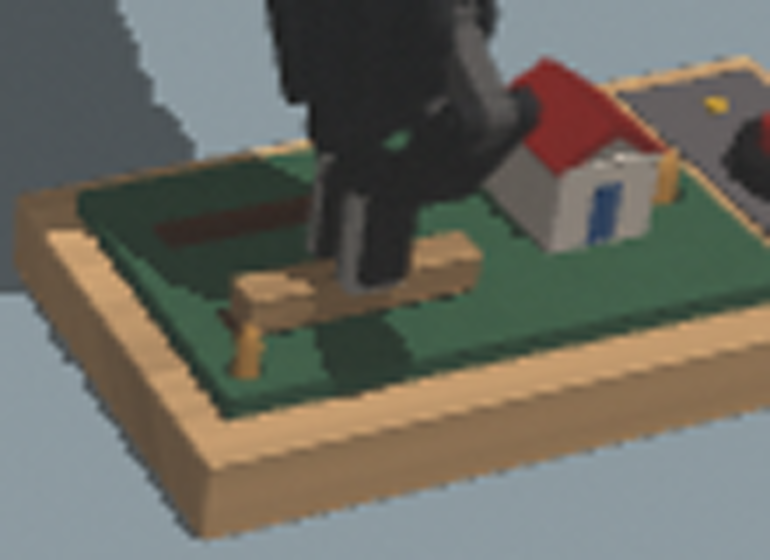

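Timber held just over mark_b, parallel to the mark. I correct about 2 mm, lower and release.

>>> carry_out(plan="-0.1 -0.2 0.1 0 0 0 0;-0.1 -0.2 0.2 0 0 0 0;-0.1 -0.2 0.25 0 0 0 0;-0.1 -0.2 0.25 0 0 0 0;-0.1 -0.2 0.25 0 0 0 3;-0.1 -0.2 0.2 0 0 0 4;-0.1 -0.2 0.2 0 0 0 4;-0.1 -0.2 -2 0 0 0 4")

```text
time: 16.98
tool_pos: [0.5487, 0.1322, 0.0444]
tool_rot: [-1.866, -2.519, 0.011]
wrist_force: [-1.0, 0.8, -0.6]
opening: 0.0398
grasp_force: 0.0
```

```bash
python3 - <<'E'
from h import *
q=go((.4843,-.062,.08),6.3)
E
```

```text
shift cm [-16.7  -11.85  -3.47] len 20.8 turn deg [-0.5  0.  10.6] tool y yaw 16.9 j7 0.31 pos [0.5487 0.1322 0.0444] open 0.0398 F [-1.   0.8 -0.6] grip 0.0 t 17.0
```

>>> carry_out(plan="0 0 -4 -0.5 0 0 4;-2 -1.5 -6 -0.5 0 2 4;-5.5 -3.9 -6 -0.5 0 4 4;-8.5 -6 -6 -0.5 0 6 4;-11.5 -8.2 -6 -0.5 0 8 4;-14.5 -10.3 -5 -0.5 0 9.5 4;-16.7 -11.8 -4 -0.5 0 10.6 4;-16.7 -11.8 -3.5 -0.5 0 10.6 4")

```text
time: 17.65
tool_pos: [0.4853, -0.0693, 0.0827]
tool_rot: [2.105, 2.324, 0.005]
wrist_force: [0.3, -0.9, 0.6]
opening: 0.0401
grasp_force: 0.0
```

>>> carry_out(plan="0 0 1 0 0 0 4;0 0 2 0 0 0 4;0 0 2 0 0 0 4;0 0 2 0 0 0 4;0 0 2 0 0 0 4")

```text
time: 18.07
tool_pos: [0.4893, -0.0603, 0.063]
tool_rot: [2.089, 2.34, 0.011]
wrist_force: [0.8, -0.6, 0.4]
opening: 0.0397
grasp_force: 0.0
```

```bash
python3 look.py; python3 - <<'E'
from h import *
q=go((.4845,-.061,-.0095),6.3)
s,t=load("scene3"),load("top3")
for b in blobs(mask(t["img"],(10,70,85),(24,200,255)),30,300,(200,150,245,230)): print("t",b[0],b[1],plane(t,b[0],.052),cv2.minAreaRect(b[3]))
for b in blobs(mask(s["img"],(8,50,60),(26,220,255)),60,600,(312,215,370,260)): print("s",b[0],b[1],plane(s,b[0],.048))
E
```

```text
timber [334.8 163.8] [ 0.6225 -0.1881  0.014 ] 88.9 117.5
timber [284.1 150.1] [ 0.6625 -0.0528  0.014 ] 81.7 117.0
timber [325.8 142. ] [ 0.6826 -0.1659  0.014 ] 80.7 122.5
scene timber [194.1 300.2] 379.5 [ 0.6863 -0.1648  0.01  ]
scene timber [255.1 291.2] 350.0 [ 0.6664 -0.0503  0.01  ]
scene timber [187.  279.1] 330.0 [ 0.6265 -0.1857  0.01  ]
scene timber [255.  254.8] 260.0 [ 0.5524 -0.0488  0.01  ]
scene timber [249.5 237.5] 224.0 [ 0.4868 -0.0606  0.01  ]
shift cm [ 0.04 -0.56  7.29] len 7.3 turn deg [ 0.5 -0.1  0.1] tool y yaw 6.4 j7 0.5 pos [ 0.4895 -0.0609  0.0634] open 0.04 F [0.  0.7 1.1] grip 0.0 t 18.2
t [214.62406816 189.56123536] 156.5 [[0.55344498 0.12974569 0.052     ]] ((214.22146606445312, 189.58477783203125), (6.3223652839660645, 30.946319580078125), 73.0724868774414)
s [354.86445013 255.92071611] 195.5 [[0.61235689 0.15349003 0.048     ]]
s [338.43231962 240.74895647] 279.5 [[0.55886633 0.13040239 0.048     ]]
s [328.36605317 230.31697342] 81.5 [[0.5185699  0.11573746 0.048     ]]
```

>>> carry_out(plan="0 -0.5 3 0.5 0 0 4;0 -0.5 5.5 0.5 0 0 4;0 -0.5 7 0.5 0 0 4;0 -0.5 7.3 0.5 0 0 4;0 -0.5 7.3 0.5 0 0 4;0 -0.5 7.3 0.5 0 0 0;0 -0.5 7.3 0.5 0 0 0;0 -0.5 7.3 0.5 0 0 0")

```text
time: 18.83
tool_pos: [0.4872, -0.0621, -0.0072]
tool_rot: [2.094, 2.339, 0.008]
wrist_force: [-2.9, 1.8, 17.1]
opening: 0.0047
grasp_force: 26.2
```

>>> carry_out(plan="0 0 0 0 0 0 0;0 0 0 0 0 0 0;0 0 0 0 0 0 0")

```text
time: 19.08
tool_pos: [0.4872, -0.0622, -0.0058]
tool_rot: [2.094, 2.339, 0.009]
wrist_force: [-4.9, 1.2, 20.3]
opening: 0.0003
grasp_force: 29.7
```

```bash
python3 - <<'E'
from h import *
q=go((.5058,.1176,.1),16.8)
E
```

```text
shift cm [ 17.69   3.89 -10.52] len 20.9 turn deg [  0.3  -0.1 -10.5] tool y yaw 6.3 j7 0.58 pos [ 0.4872 -0.0622 -0.0058] open 0.0003 F [-4.9  1.2 20.3] grip 29.7 t 19.1
```

The fingers closed to zero, so the timber slipped out. I open, rise and look.

>>> carry_out(plan="0 0 -0.5 0 0 0 4;0 0 -1 0 0 0 4;0 0 -1.5 0 0 0 4;0 0 -5 0 0 0 4;0 0 -8 0 0 0 4;4 0 -9 0 0 0 4;8 0 -9 0 0 0 4;11 0 -9 0 0 0 4")

```text
time: 19.75
tool_pos: [0.473, 0.0504, 0.0817]
tool_rot: [-2.094, -2.341, -0.007]
wrist_force: [0.4, 1.2, -0.7]
opening: 0.0402
grasp_force: 0.0
```

>>> carry_out(plan="3 0 0 0 0 0 4;4 0 0 0 0 0 4;4 0 0 0 0 0 4;4 0 0 0 0 0 4;4 0 0 0 0 0 4")

```text
time: 20.17
tool_pos: [0.4682, 0.0846, 0.0804]
tool_rot: [2.099, 2.337, 0.0]
wrist_force: [-0.1, 0.3, -0.4]
opening: 0.0405
grasp_force: 0.0
```

```bash
python3 look.py; python3 - <<'E'
from h import *
s,t=load("scene3"),load("top3")
go((.4845,-.061,.06),6.3)
z=lambda c,x,y,w,h:cv2.resize(c["img"][y:y+h,x:x+w],(400,int(400*h/w)),interpolation=cv2.INTER_CUBIC)
cv2.imwrite("pics/slip.png",np.hstack([z(t,190,130,160,150),z(s,210,170,160,150)]))
E
```

```text
timber [289.1 215.6] [ 0.4857 -0.0614  0.014 ] 96.9 113.0
timber [284.1 192.1] [ 0.5487 -0.0498  0.014 ] 84.4 111.0
timber [334.7 163.8] [ 0.6224 -0.1877  0.014 ] 88.9 118.5
timber [284.1 150.1] [ 0.6625 -0.0528  0.014 ] 81.7 117.0
timber [326. 142.] [ 0.6826 -0.1663  0.014 ] 80.7 121.0
scene timber [194.  300.2] 378.5 [ 0.6863 -0.1649  0.01  ]
scene timber [255.1 291.2] 350.0 [ 0.6664 -0.0503  0.01  ]
scene timber [187.  279.1] 330.0 [ 0.6265 -0.1857  0.01  ]
scene timber [255.  254.8] 260.0 [ 0.5524 -0.0488  0.01  ]
scene timber [250.  238.2] 225.0 [ 0.4894 -0.0594  0.01  ]
shift cm [-14.64   0.07   2.04] len 14.8 turn deg [ 0.  -0.  -0.2] tool y yaw 6.1 j7 0.13 pos [0.4682 0.0845 0.0804] open 0.0399 F [-0.3 -0.9  0.2] grip 0.0 t 20.3
```

View pics/slip.png

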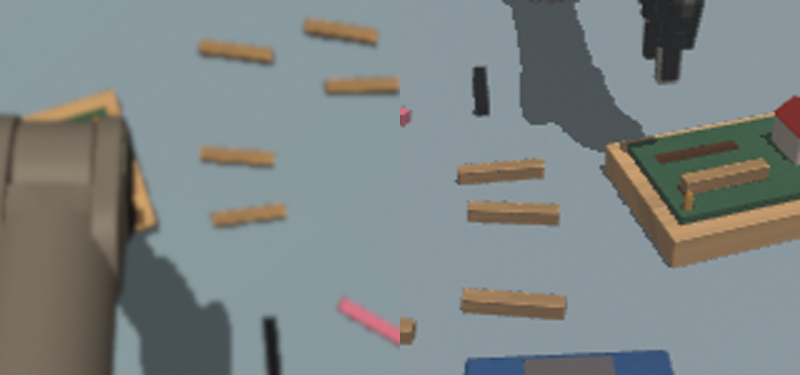

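The timber (scene ≈ 250,238) only got centred 3 mm over and still lies flat: the grip was too shallow at −7 mm. I go deeper and settle before closing.

```bash
python3 - <<'E'
from h import *
go((.4870,-.0605,.03),6.5)
E
```

```text
shift cm [-14.62   0.33   5.04] len 15.5 turn deg [ 0.  -0.  -0.4] tool y yaw 6.1 j7 0.13 pos [0.4682 0.0845 0.0804] open 0.0399 F [-0.3 -0.9  0.2] grip 0.0 t 20.3
```

>>> carry_out(plan="-4 0.1 0 0 0 0 4;-8 0.2 0 0 0 -0.4 4;-12 0.3 1 0 0 -0.4 4;-14.6 0.3 3 0 0 -0.4 4;-14.6 0.3 5 0 0 -0.4 4;-14.6 0.3 5 0 0 -0.4 4;-14.6 0.3 5 0 0 -0.4 4;-14.6 0.3 5 0 0 -0.4 4")

```text
time: 20.93
tool_pos: [0.4874, -0.0574, 0.0307]
tool_rot: [-2.086, -2.348, -0.002]
wrist_force: [0.9, 0.5, 0.7]
opening: 0.0398
grasp_force: 0.0
```

```bash
python3 - <<'E'
from h import *
go((.4870,-.0605,-.0125),6.5)
E
```

```text
shift cm [-0.31 -0.08  4.32] len 4.3 turn deg [ 0.  -0.1  0.3] tool y yaw 6.8 j7 0.53 pos [ 0.4874 -0.0574  0.0307] open 0.0398 F [0.9 0.5 0.7] grip 0.0 t 20.9
```

>>> carry_out(plan="-0.2 -0.05 2 0 0 0 4;-0.2 -0.05 3.5 0 0 0 4;-0.2 -0.05 4.3 0 0 0 4;-0.2 -0.05 4.3 0 0 0 4;-0.2 -0.05 4.3 0 0 0 4;-0.2 -0.05 4.3 0 0 0 4")

```text
time: 21.43
tool_pos: [0.4879, -0.0594, -0.0118]
tool_rot: [2.086, 2.349, 0.004]
wrist_force: [-0.5, -0.7, 0.1]
opening: 0.04
grasp_force: 0.0
```

>>> carry_out(plan="0 0 0 0 0 0 2;0 0 0 0 0 0 0;0 0 0 0 0 0 0;0 0 0 0 0 0 0;0 0 0 0 0 0 0")

```text
time: 21.85
tool_pos: [0.4875, -0.0596, -0.0119]
tool_rot: [-2.087, -2.348, -0.004]
wrist_force: [-1.0, 0.4, 5.8]
opening: 0.0111
grasp_force: 58.7
```

```bash
python3 - <<'E'
from h import *
go((.5058,.118,.1),16.8)
E
```

```text
shift cm [ 17.45   3.92 -11.16] len 21.1 turn deg [  0.1  -0.1 -10.1] tool y yaw 6.7 j7 0.59 pos [ 0.4875 -0.0596 -0.0119] open 0.0111 F [-1.   0.4  5.8] grip 58.7 t 21.9
```

>>> carry_out(plan="0 0 -3 0 0 0 0;1 0.2 -6.5 0 0 -1 0;4 0.9 -9 0 0 -3 0;7 1.6 -9 0 0 -4.5 0;10 2.2 -9 0 0 -6 0;13 2.9 -9 0 0 -8 0;16 3.6 -9 0 0 -9.5 0;17.4 3.9 -9 0 0 -10.1 0")

```text
time: 22.52
tool_pos: [0.5049, 0.1233, 0.0773]
tool_rot: [-1.862, -2.527, -0.006]
wrist_force: [0.1, 1.0, -0.1]
opening: 0.0111
grasp_force: 58.7
```

>>> carry_out(plan="0 0 0 0 0 0 0;0 0 2 0 0 0 0;0 0 3 0 0 0 0;0 0 3 0 0 0 0;0 0 3 0 0 0 0;0 0 3 0 0 0 0")

```text
time: 23.02
tool_pos: [0.5054, 0.1162, 0.0477]
tool_rot: [-1.875, -2.52, -0.001]
wrist_force: [1.2, -1.3, -0.0]
opening: 0.0115
grasp_force: 58.7
```

```bash
python3 - <<'E'
from h import *
go((.5058,.1185,.0265),16.8)
E
```

```text
shift cm [0.2  0.1  2.12] len 2.1 turn deg [ 0.  -0.  -0.1] tool y yaw 16.7 j7 0.32 pos [0.5054 0.1162 0.0477] open 0.0115 F [ 1.2 -1.3 -0. ] grip 58.7 t 23.0
```

>>> carry_out(plan="0.2 0.1 1.4 0 0 0 0;0.2 0.1 1.9 0 0 0 0;0.2 0.1 2.1 0 0 0 0;0.2 0.1 2.15 0 0 0 0;0.2 0.1 2.15 0 0 0 0;0.2 0.1 2.15 0 0 0 2;0.2 0.1 2.1 0 0 0 4;0.2 0.1 2.1 0 0 0 4")

```text
time: 23.68
tool_pos: [0.5058, 0.1199, 0.0266]
tool_rot: [-1.872, -2.522, -0.002]
wrist_force: [-0.0, 0.0, 0.6]
opening: 0.0401
grasp_force: 0.0
```

>>> carry_out(plan="0 0 -3 0 0 0 4;0 0 -7 0 0 0 4;-3 0 -7 0 0 2 4;-6 0 -7 0 0 4 4;-10 0 -7 0 0 7 4;-14 0 -7 0 0 11 4;-15 0 -7 0 0 15 4;-15 0 -7 0 0 18 4")

```text
time: 24.35
tool_pos: [0.5496, -0.0306, 0.097]
tool_rot: [2.255, 2.183, -0.001]
wrist_force: [-0.9, 1.3, -0.1]
opening: 0.0399
grasp_force: 0.0
```

```bash
cat > stack.py <<'E'
from h import *
s,t=load("scene3"),load("top3")
for b in blobs(mask(t["img"],(10,70,85),(24,200,255)),30,400,(196,160,245,225)): print("t",b[0].round(1),b[1],plane(t,b[0],.052)[0].round(4),cv2.minAreaRect(b[3])[2])
E
python3 look.py; python3 stack.py;python3 - <<'E'
from h import *
go((.5505,-.0495,.03),-5.6)
E
```

```text
timber [334.8 163.8] [ 0.6225 -0.1881  0.014 ] 88.9 117.5
timber [327.9 142.3] [ 0.6816 -0.1716  0.014 ] 80.7 103.5
scene timber [194.  300.2] 380.5 [ 0.6863 -0.1649  0.01  ]
scene timber [255.1 291.2] 350.0 [ 0.6664 -0.0503  0.01  ]
scene timber [187.  279.1] 330.0 [ 0.6265 -0.1857  0.01  ]
scene timber [254.7 254.7] 263.0 [ 0.5521 -0.0493  0.01  ]
t [220. 208.] 167.0 [0.5058 0.1166 0.052 ] 72.89727020263672
t [214.3 189.6] 159.5 [0.5533 0.1305 0.052 ] 73.0724868774414
t [223.3 176.7] 289.5 [0.5864 0.1073 0.052 ] 13.091893196105957
shift cm [-2.44  0.21  6.62] len 7.1 turn deg [-0.  -0.   4.3] tool y yaw -1.3 j7 0.3 pos [ 0.549  -0.0252  0.0962] open 0.04 F [-0.1  0.1  0.2] grip 0.0 t 24.4
```

>>> carry_out(plan="-2 0.2 2 0 0 4.3 4;-2.2 0.2 5 0 0 4.3 4;-2.2 0.2 6.5 0 0 4.3 4;-2.2 0.2 6.5 0 0 4.3 4;-2.2 0.2 6.5 0 0 4.3 4;-2.2 0.2 6.5 0 0 4.3 4")

```text
time: 24.95
tool_pos: [0.5515, -0.045, 0.0321]
tool_rot: [2.322, 2.115, 0.004]
wrist_force: [-0.0, 0.0, -0.2]
opening: 0.0398
grasp_force: 0.0
```

```bash
python3 - <<'E'
from h import *
go((.5505,-.0495,-.0123),-5.6)
E
```

```text
shift cm [-0.46 -0.06  4.44] len 4.5 turn deg [ 0.1 -0.1  0.3] tool y yaw -5.3 j7 0.33 pos [ 0.5515 -0.045   0.0321] open 0.0398 F [-0.   0.  -0.2] grip 0.0 t 24.9
```

>>> carry_out(plan="-0.4 -0.05 2 0 0 0.3 4;-0.4 -0.05 3.5 0 0 0.3 4;-0.4 -0.05 4.4 0 0 0.3 4;-0.4 -0.05 4.4 0 0 0.3 4;-0.4 -0.05 4.4 0 0 0.3 4;-0.4 -0.05 4.4 0 0 0.3 4")

```text
time: 25.45
tool_pos: [0.5508, -0.0496, -0.0117]
tool_rot: [2.329, 2.107, 0.004]
wrist_force: [0.3, -0.0, 1.3]
opening: 0.04
grasp_force: 0.0
```

>>> carry_out(plan="0 0 0 0 0 0 2;0 0 0 0 0 0 0;0 0 0 0 0 0 0;0 0 0 0 0 0 0;0 0 0 0 0 0 0")

```text
time: 25.87
tool_pos: [0.5504, -0.0497, -0.0118]
tool_rot: [-2.33, -2.107, -0.004]
wrist_force: [-1.2, 0.6, 6.6]
opening: 0.0113
grasp_force: 58.8
```

>>> carry_out(plan="0 0 -3 0 0 0 0;0 0 -7 0 0 0 0;0 0 -10 0 0 6 0;0 0 -11 0 0 12 0;0 0 -11 0 0 19 0;0 0 -11 0 0 26 0;0 0 -11 0 0 32 0;0 0 -11 0 0 32 0")

```text
time: 26.53
tool_pos: [0.5494, -0.0497, 0.0969]
tool_rot: [-2.821, -1.38, 0.0]
wrist_force: [0.9, -1.2, -1.2]
opening: 0.011
grasp_force: 58.7
```

```bash
python3 - <<'E'
from h import *
go((.5369,.1014,.08),-73.2)
go((.5225,.1490,.08),-73.2)
E
```

```text
shift cm [ 11.16 -10.25   1.71] len 15.3 turn deg [-0.1 -0.  35.3] tool y yaw -37.9 j7 -0.21 pos [ 0.5494 -0.0497  0.0969] open 0.011 F [ 0.9 -1.2 -1.2] grip 58.7 t 26.5
shift cm [ 14.04 -14.31   1.71] len 20.1 turn deg [-0.1 -0.  35.3] tool y yaw -37.9 j7 -0.21 pos [ 0.5494 -0.0497  0.0969] open 0.011 F [ 0.9 -1.2 -1.2] grip 58.7 t 26.5
```

>>> carry_out(plan="2 -2 0 0 0 6 0;4.5 -4.5 0 0 0 12 0;7 -7 0 0 0 18 0;9.5 -9.5 0 0 0 24 0;12 -12 0 0 0 30 0;14 -14.3 0 0 0 35.3 0;14 -14.3 0 0 0 35.3 0;14 -14.3 0 0 0 35.3 0")

```text
time: 27.2
tool_pos: [0.5213, 0.1516, 0.0965]
tool_rot: [-3.104, -0.477, 0.002]
wrist_force: [0.9, -1.1, 0.1]
opening: 0.0112
grasp_force: 58.7
```

>>> carry_out(plan="0 0 1 0 0 0 0;0 0 2.5 0 0 0 0;0 0 2.5 0 0 0 0;0 0 2.5 0 0 0 0;0 0 2.5 0 0 0 0")

```text
time: 27.62
tool_pos: [0.5226, 0.1469, 0.0726]
tool_rot: [-3.107, -0.459, -0.0]
wrist_force: [-0.4, -0.1, 0.7]
opening: 0.0111
grasp_force: 58.7
```

```bash
python3 - <<'E'
from h import *
go((.5225,.1488,.0407),-73.2)
E
```

```text
shift cm [ 0.04 -0.18  3.19] len 3.2 turn deg [-0.1 -0.   0. ] tool y yaw -73.2 j7 -1.08 pos [0.5226 0.1469 0.0726] open 0.0111 F [-0.4 -0.1  0.7] grip 58.7 t 27.6
```

>>> carry_out(plan="0 -0.2 1.5 0 0 0 0;0 -0.2 2.6 0 0 0 0;0 -0.2 3 0 0 0 0;0 -0.2 3.2 0 0 0 0;0 -0.2 3.25 0 0 0 0;0 -0.2 3.25 0 0 0 2;0 -0.2 3.2 0 0 0 4;0 -0.2 3.2 0 0 0 4")

```text
time: 28.28
tool_pos: [0.5222, 0.1504, 0.0407]
tool_rot: [-3.106, -0.462, -0.002]
wrist_force: [-0.4, -0.3, 0.1]
opening: 0.0396
grasp_force: 0.0
```

>>> carry_out(plan="0 0 -3 0 0 0 4;0 0 -6 0 0 -6 4;0 0 -6 0 0 -12 4;0 0 -6 0 0 -19 4;0 0 -6 0 0 -26 4;0 0 -6 0 0 -33 4;0 0 -6 0 0 -40 4;0 0 -6 0 0 -47 4")

```text
time: 28.95
tool_pos: [0.5219, 0.1503, 0.1006]
tool_rot: [-2.66, -1.671, -0.002]
wrist_force: [0.5, -0.1, 0.2]
opening: 0.04
grasp_force: 0.0
```

```bash
python3 - <<'E'
from h import *
go((.6645,-.0515,.08),-8.3)
E
```

```text
shift cm [-11.99  21.6    2.04] len 24.8 turn deg [  0.   -0.1 -17.4] tool y yaw -25.7 j7 -0.4 pos [0.5219 0.1503 0.1006] open 0.04 F [ 0.5 -0.1  0.2] grip 0.0 t 28.9
```

>>> carry_out(plan="-2 3.6 0 0 0 -4 4;-4 7.2 0 0 0 -8 4;-6 10.8 0 0 0 -12 4;-8 14.4 0 0 0 -16 4;-10 18 0 0 0 -17.4 4;-12 21.6 1 0 0 -17.4 4;-12 21.6 2 0 0 -17.4 4;-12 21.6 2 0 0 -17.4 4")

```text
time: 29.62
tool_pos: [0.6617, -0.0576, 0.0776]
tool_rot: [-2.389, -2.038, 0.006]
wrist_force: [0.1, 1.2, -0.8]
opening: 0.0403
grasp_force: 0.0
```

>>> carry_out(plan="0 0 2 0 0 0 4;0 0 5 0 0 0 4;0 0 5 0 0 0 4;0 0 5 0 0 0 4;0 0 5 0 0 0 4")

```text
time: 30.03
tool_pos: [0.6636, -0.0511, 0.0314]
tool_rot: [-2.381, -2.049, -0.003]
wrist_force: [0.5, -0.5, 0.8]
opening: 0.0396
grasp_force: 0.0
```

```bash
python3 look.py; python3 - <<'E'
from h import *
go((.6645,-.0515,-.0123),-8.3)
s,t=load("scene3"),load("top3")
for b in blobs(mask(t["img"],(10,70,85),(24,200,255)),100,3000,(180,160,245,225)): print("t",b[0].round(1),b[1],cv2.boundingRect(b[3]))
x,y=190,165
cv2.imwrite("pics/l2.png",np.hstack([cv2.resize(t["img"][165:225,185:245],(400,400),interpolation=cv2.INTER_CUBIC),cv2.resize(s["img"][205:275,305:375],(400,400),interpolation=cv2.INTER_CUBIC)]))
E
```

```text
timber [334.7 163.8] [ 0.6224 -0.1877  0.014 ] 88.9 118.5
timber [326. 142.] [ 0.6826 -0.1663  0.014 ] 80.7 121.0
scene timber [255.5 306.3] 215.0 [ 0.7067 -0.0503  0.01  ]
scene timber [194.1 300.2] 379.5 [ 0.6863 -0.1648  0.01  ]
scene timber [187.  279.1] 330.0 [ 0.6265 -0.1857  0.01  ]
shift cm [ 0.05 -0.01  4.47] len 4.5 turn deg [ 0.2 -0.1 -0.3] tool y yaw -8.6 j7 0.26 pos [ 0.6644 -0.052   0.0324] open 0.04 F [ 0.  -0.4  0.3] grip 0.0 t 30.1
t [207.6 191.9] 152.5 (199, 185, 23, 19)
t [204.9 177.6] 233.0 (180, 168, 51, 21)
```

```bash
sed -i 's/290,310)/300,345)/' look.py; python3 look.py; python3 - <<'E'
from h import *
s,t=load("scene3"),load("top3")
for b in blobs(mask(s["img"],(8,50,60),(26,220,255)),30,900,(200,215,320,350)): print("s",b[0].round(1),b[1],cv2.boundingRect(b[3]),b[2])
print(proj(s,[(.6645,-.0515,.014),(.6645,-.0515,.045)]))
for b in blobs(mask(t["img"],(10,70,85),(24,200,255)),5,3000,(255,120,320,200)): print("t",b[0].round(1),b[1],cv2.boundingRect(b[3]))
cv2.imwrite("pics/l2.png",np.hstack([cv2.resize(t["img"][165:225,185:245],(400,400),interpolation=cv2.INTER_CUBIC),cv2.resize(s["img"][205:345,220:360],(400,400),interpolation=cv2.INTER_CUBIC)]))
E
```

```text
timber [334.7 163.8] [ 0.6224 -0.1877  0.014 ] 88.9 118.5
timber [325.9 142. ] [ 0.6826 -0.1661  0.014 ] 80.7 122.0
scene timber [269.  335.8] 60.0 [ 0.776  -0.0285  0.01  ]
scene timber [255.4 307.6] 315.0 [ 0.7098 -0.0504  0.01  ]
scene timber [194.1 300.2] 380.5 [ 0.6864 -0.1647  0.01  ]
scene timber [187.1 279.1] 331.0 [ 0.6264 -0.1856  0.01  ]
scene timber [296.  235.1] 105.5 [0.4807 0.0489 0.01  ]
s [277.2 335.4] 76.0 (239, 333, 78, 6) ((277.4928894042969, 335.35400390625), (1.9732633829116821, 77.15216827392578), 87.20729064941406)
s [255.4 307.6] 315.0 (237, 302, 44, 11) ((258.5, 307.0), (10.0, 43.0), 90.0)
s [207.3 301.6] 136.5 (200, 296, 16, 12) ((207.33663940429688, 301.6336975097656), (15.721588134765625, 10.149378776550293), 5.710592269897461)
s [203.5 278.6] 61.0 (200, 274, 8, 10) ((203.5, 278.5), (9.0, 7.0), 90.0)
s [316.  230.6] 44.0 (312, 226, 8, 10) ((315.5, 230.5), (9.0, 7.0), 90.0)
s [306.3 248.4] 502.0 (292, 223, 28, 54) ((305.5, 249.5), (53.0, 27.0), 90.0)
[[254.48606509 288.92710224]
 [254.35058488 276.61962187]]
t [315.7 140.4] 30.0 (312, 138, 8, 6)
```

View pics/l2.png

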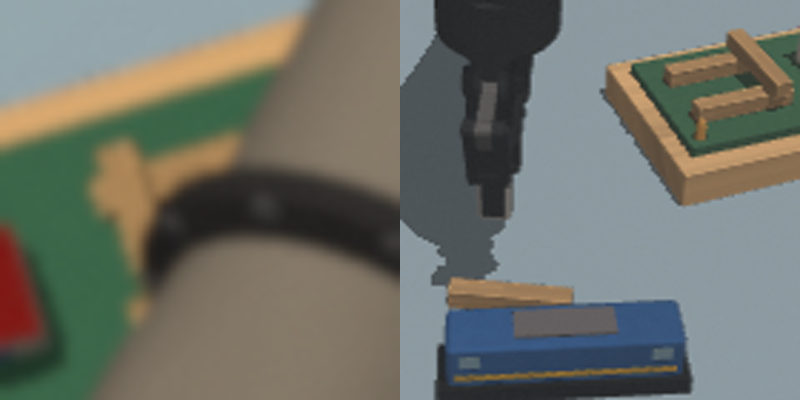

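The timber was knocked over beside the locomotive (scene ≈ 255,308), and the layer-2 timber lies well across both below. I take the two other timbers first, and measure the knocked one when the arm no longer hides it.

```bash
python3 - <<'E'
from h import *
go((.6245,-.1868,.03),-1.1)
E
```

```text
shift cm [-13.9   -1.9    0.18] len 14.0 turn deg [ 0.2 -0.1 -7.5] tool y yaw -8.6 j7 0.26 pos [ 0.6642 -0.0523  0.0321] open 0.0398 F [ 0.1 -0.5  1.1] grip 0.0 t 30.2
```

>>> carry_out(plan="-1 -0.2 -2 0 0 -1 4;-4 -0.6 -3 0 0 -3 4;-8 -1.1 -3 0 0 -5 4;-11.5 -1.6 -3 0 0 -7 4;-13.8 -1.9 -1.5 0.2 0 -7.5 4;-13.8 -1.9 0 0.2 0 -7.5 4;-13.8 -1.9 0.2 0.2 0 -7.5 4;-13.8 -1.9 0.2 0.2 0 -7.5 4")

```text
time: 30.9
tool_pos: [0.6231, -0.1847, 0.0274]
tool_rot: [-2.24, -2.195, 0.001]
wrist_force: [0.7, 0.1, -0.1]
opening: 0.0404
grasp_force: 0.0
```

```bash
python3 look.py;python3 - <<'E'
from h import *
go((.6245,-.1868,-.0123),-1.1)
s,t=load("scene3"),load("top3")
for b in blobs(mask(t["img"],(10,70,85),(24,200,255)),5,3000,(235,110,310,200)): print("t",b[0].round(1),b[1],cv2.boundingRect(b[3]))
E
```

```text
timber [318.5 140.9] [ 0.6861 -0.1461  0.014 ] 79.4 55.0
timber [281.8 133.2] [ 0.7087 -0.0478  0.014 ] 81.3 121.5
scene timber [255.4 307.5] 307.0 [ 0.7097 -0.0504  0.01  ]
scene timber [194.1 300.3] 382.5 [ 0.6864 -0.1647  0.01  ]
scene timber [187.  279.1] 333.5 [ 0.6264 -0.1859  0.01  ]
scene timber [296.  235.1] 104.0 [0.4804 0.0489 0.01  ]
shift cm [-0.3  -0.01  4.1 ] len 4.1 turn deg [-0.1 -0.1  0.1] tool y yaw -1.0 j7 0.59 pos [ 0.6248 -0.1839  0.0287] open 0.04 F [-0.1 -0.4  0.6] grip 0.0 t 31.0
t [239.  186.7] 119.5 (235, 167, 11, 33)
t [281.8 133.2] 121.5 (268, 129, 29, 9)
```

>>> carry_out(plan="-0.3 0 2 0 0 0 4;-0.3 0 3.4 0 0 0 4;-0.3 0 4.1 0 0 0 4;-0.3 0 4.15 0 0 0 4;-0.3 0 4.15 0 0 0 4;-0.3 0 4.15 0 0 0 4")

```text
time: 31.5
tool_pos: [0.6237, -0.1886, -0.013]
tool_rot: [-2.241, -2.197, 0.002]
wrist_force: [-0.5, 0.1, -0.1]
opening: 0.0401
grasp_force: 0.0
```

>>> carry_out(plan="0 0 0 0 0 0 2;0 0 0 0 0 0 0;0 0 0 0 0 0 0;0 0 0 0 0 0 0;0 0 0 0 0 0 0")

```text
time: 31.92
tool_pos: [0.6239, -0.1891, -0.0125]
tool_rot: [-2.242, -2.197, 0.001]
wrist_force: [-0.5, 0.4, 5.4]
opening: 0.0113
grasp_force: 59.0
```

>>> carry_out(plan="0 0 -3 0 0 0 0;0 0 -7 0 0 5 0;2 0 -11 0 0 10 0;5 0 -11.5 0 0 16 0;8 0 -11.5 0 0 22 0;11 0 -11.5 0 0 28 0;14 0 -11.5 0 0 34 0;16 0 -11.5 0 0 39 0")

```text
time: 32.58
tool_pos: [0.6268, -0.024, 0.101]
tool_rot: [-2.844, -1.32, 0.003]
wrist_force: [-0.1, 0.6, -0.6]
opening: 0.0114
grasp_force: 58.6
```

```bash
python3 - <<'E'
from h import *
go((.5369,.1010,.1),-73.2)
E
```

```text
shift cm [  3.74 -14.93   0.2 ] len 15.4 turn deg [-0.4  0.1 33. ] tool y yaw -40.2 j7 -0.29 pos [ 0.6268 -0.024   0.101 ] open 0.0114 F [-0.1  0.6 -0.6] grip 58.6 t 32.6
```

>>> carry_out(plan="0.6 -2.5 0 0 0 6 0;1.2 -5 0 0 0 12 0;1.8 -7.5 0 0 0 18 0;2.4 -10 0 0 0 24 0;3 -12.5 0 0 0 30 0;3.6 -14.9 0.5 -0.4 0 33 0;3.6 -14.9 2 -0.4 0 33 0;3.6 -14.9 2.5 -0.4 0 33 0")

```text
time: 33.25
tool_pos: [0.5337, 0.0977, 0.0751]
tool_rot: [3.104, 0.467, -0.007]
wrist_force: [-0.2, -0.5, 0.3]
opening: 0.0111
grasp_force: 58.6
```

>>> carry_out(plan="0 0 0 0 0 0 0;0 0 0 0 0 0 0;0 0 0 0 0 0 0;0 0 0 0 0 0 0")

```text
time: 33.58
tool_pos: [0.5371, 0.0932, 0.078]
tool_rot: [3.104, 0.455, 0.002]
wrist_force: [0.1, -0.2, -0.2]
opening: 0.0116
grasp_force: 58.6
```

```bash
python3 - <<'E'
from h import *
go((.5350,.1004,.0402),-73.2)
E
```

```text
shift cm [ 0.   -0.77  3.77] len 3.9 turn deg [ 0.3 -0.  -0.1] tool y yaw -73.3 j7 -0.97 pos [0.5371 0.0932 0.078 ] open 0.0116 F [ 0.1 -0.2 -0.2] grip 58.6 t 33.6
```

>>> carry_out(plan="0 -0.77 1 0.3 0 0 0;0 -0.77 2.2 0.3 0 0 0;0 -0.77 2.8 0.3 0 0 0;0 -0.77 2.8 0.3 0 0 0;0 -0.77 2.8 0.3 0 0 0")

```text
time: 34.0
tool_pos: [0.5331, 0.1017, 0.0482]
tool_rot: [-3.107, -0.459, 0.005]
wrist_force: [-1.1, -0.3, 0.1]
opening: 0.0114
grasp_force: 58.6
```

```bash
python3 - <<'E'
from h import *
go((.5350,.1004,.0402),-73.2)
E
```

```text
shift cm [0.14 0.18 0.8 ] len 0.8 turn deg [-0.1  0.2  0. ] tool y yaw -73.2 j7 -0.96 pos [0.5331 0.1017 0.0482] open 0.0114 F [-1.1 -0.3  0.1] grip 58.6 t 34.0
```

>>> carry_out(plan="0.1 0.1 0.4 0 0 0 0;0.1 0.1 0.7 0 0 0 0;0.1 0.1 0.8 0 0 0 0;0.1 0.1 0.85 0 0 0 0;0.1 0.1 0.85 0 0 0 0;0.1 0.1 0.85 0 0 0 2;0.1 0.1 0.8 0 0 0 4;0.1 0.1 0.8 0 0 0 4")

```text
time: 34.67
tool_pos: [0.5353, 0.1013, 0.0414]
tool_rot: [-3.107, -0.46, 0.001]
wrist_force: [0.1, 0.4, 0.4]
opening: 0.0397
grasp_force: 0.0
```

>>> carry_out(plan="0 0 -3 0 0 0 4;0 0 -6 0 0 -6 4;0 3 -6 0 0 -13 4;0 6 -6 0 0 -20 4;0 9.5 -6 0 0 -27 4;0 13 -6 0 0 -34 4;0 16.5 -6 0 0 -41 4;0 20 -6 0 0 -48 4")

```text
time: 35.33
tool_pos: [0.5935, -0.0917, 0.1011]
tool_rot: [-2.646, -1.692, 0.0]
wrist_force: [0.6, -0.4, 0.6]
opening: 0.04
grasp_force: 0.0
```

```bash
python3 - <<'E'
from h import *
go((.6845,-.1655,.06),-9.3)
E
```

```text
shift cm [-2.88 11.36  4.1 ] len 12.4 turn deg [ -0.1  -0.  -15.5] tool y yaw -24.8 j7 0.06 pos [ 0.5935 -0.0917  0.1011] open 0.04 F [ 0.6 -0.4  0.6] grip 0.0 t 35.3
```

>>> carry_out(plan="-0.8 3 0 0 0 -5 4;-1.6 6 1 0 0 -10 4;-2.4 9 2 0 0 -15.5 4;-2.7 11 4 0 0 -15.5 4;-2.7 11 6 0 0 -15.5 4;-2.7 11 7 0 0 -15.5 4;-2.7 11 7 0 0 -15.5 4;-2.7 11 7 0 0 -15.5 4")

```text
time: 36.0
tool_pos: [0.6805, -0.1604, 0.0303]
tool_rot: [-2.398, -2.025, 0.002]
wrist_force: [0.2, 0.4, 0.5]
opening: 0.04
grasp_force: 0.0
```

```bash
python3 look.py; python3 - <<'E'
from h import *
go((.6845,-.1655,-.0125),-9.3)
s,t=load("scene3"),load("top3")
for b in blobs(mask(t["img"],(10,70,85),(24,200,255)),60,3000,(196,165,242,222)): print("t",b[0].round(1),b[1],cv2.boundingRect(b[3]),plane(t,b[0],.06))
for b in blobs(mask(t["img"],(100,120,40),(125,255,255)),60,3000,(230,85,310,130)): print("loco",b[0].round(1),b[1],plane(t,cv2.boxPoints(b[2]),.05)[:,:2].round(4).tolist(),plane(t,cv2.boxPoints(b[2]),.01)[:,:2].round(4).tolist())
x=np.hstack([cv2.resize(t["img"][165:225,180:240],(400,400),interpolation=cv2.INTER_CUBIC),cv2.resize(s["img"][205:275,305:375],(400,400),interpolation=cv2.INTER_CUBIC)])
cv2.imwrite("pics/l2b.png",x)
E
```

```text
timber [282.1 133.2] [ 0.7087 -0.0485  0.014 ] 80.7 125.0
scene timber [269.  335.8] 60.0 [ 0.776  -0.0285  0.01  ]
scene timber [255.6 307.6] 310.0 [ 0.7098 -0.0502  0.01  ]
scene timber [194.1 300.2] 382.5 [ 0.6863 -0.1647  0.01  ]
scene timber [296.  235.1] 104.0 [0.4804 0.0489 0.01  ]
shift cm [-0.42  0.33  4.49] len 4.5 turn deg [ 0.  -0.  -0.3] tool y yaw -9.6 j7 0.38 pos [ 0.6819 -0.1608  0.0324] open 0.0399 F [-0.3  0.   0.3] grip 0.0 t 36.1
t [216.6 198.8] 763.0 (199, 180, 37, 38) [[0.52850065 0.12417993 0.06      ]]
t [223.8 177.5] 300.0 (196, 166, 46, 38) [[0.58286368 0.10513627 0.06      ]]
loco [269.5 110.1] 366.0 [[0.7781, 0.0516], [0.78, -0.0851], [0.7463, -0.085], [0.7446, 0.0513]] [[0.7926, 0.0534], [0.7945, -0.0884], [0.7596, -0.0883], [0.7579, 0.0531]]
```

>>> carry_out(plan="-0.4 0.3 2 0 0 0 4;-0.4 0.3 3.6 0 0 0 4;-0.4 0.3 4.4 0 0 0 4;-0.4 0.3 4.5 0 0 0 4;-0.4 0.3 4.5 0 0 0 4;-0.4 0.3 4.5 0 0 0 4")

```text
time: 36.6
tool_pos: [0.6843, -0.1658, -0.0127]
tool_rot: [2.4, 2.027, 0.001]
wrist_force: [0.1, -0.4, -0.1]
opening: 0.0398
grasp_force: 0.0
```

>>> carry_out(plan="0 0 0 0 0 0 2;0 0 0 0 0 0 0;0 0 0 0 0 0 0;0 0 0 0 0 0 0;0 0 0 0 0 0 0")

```text
time: 37.02
tool_pos: [0.6842, -0.1661, -0.0129]
tool_rot: [2.401, 2.026, 0.001]
wrist_force: [0.1, 1.7, 4.6]
opening: 0.0115
grasp_force: 59.2
```

>>> carry_out(plan="0 0 -3 0 0 0 0;0 0 -7 0 0 -2 0;3 -2 -11 0 0 -5 0;6 -4 -12 0 0 -8 0;9 -6 -12 0 0 -11 0;12 -8 -12 0 0 -14 0;15 -10 -12 0 0 -17 0;18 -12 -12 0 0 -20 0")

```text
time: 37.68
tool_pos: [0.5942, 0.0335, 0.1058]
tool_rot: [-2.008, -2.414, 0.0]
wrist_force: [0.7, 0.3, 0.8]
opening: 0.0113
grasp_force: 58.7
```

```bash
python3 - <<'E'
from h import *
go((.5058,.1176,.1),16.8)
E
```

```text
shift cm [ 9.87 -7.16  0.61] len 12.2 turn deg [-0.1 -0.1 -6.3] tool y yaw 10.5 j7 0.39 pos [0.5942 0.0335 0.1058] open 0.0113 F [0.7 0.3 0.8] grip 58.7 t 37.7
```

>>> carry_out(plan="2.5 -1.8 0 0 0 -2 0;5 -3.6 0 0 0 -4 0;7.5 -5.4 0 0 0 -6 0;9.6 -7.1 0 0 0 -6.3 0;9.6 -7.1 1.5 0 0 -6.3 0;9.6 -7.1 3 0 0 -6.3 0;9.6 -7.1 3 0 0 -6.3 0;9.6 -7.1 3 0 0 -6.3 0")

```text
time: 38.35
tool_pos: [0.5074, 0.1131, 0.0756]
tool_rot: [-1.876, -2.517, 0.003]
wrist_force: [0.0, -0.4, -0.3]
opening: 0.0113
grasp_force: 58.7
```

>>> carry_out(plan="0 0 0 0 0 0 0;0 0 0 0 0 0 0;0 0 0 0 0 0 0")

```text
time: 38.6
tool_pos: [0.5092, 0.1131, 0.077]
tool_rot: [-1.878, -2.518, -0.002]
wrist_force: [0.2, -0.7, -0.8]
opening: 0.0112
grasp_force: 58.7
```

```bash
python3 - <<'E'
from h import *
go((.5058,.1180,.0531),16.8)
E
```

```text
shift cm [ 0.57 -0.19  2.39] len 2.5 turn deg [ 0.  -0.1 -0.2] tool y yaw 16.6 j7 0.31 pos [0.5092 0.1131 0.077 ] open 0.0112 F [ 0.2 -0.7 -0.8] grip 58.7 t 38.6
```

>>> carry_out(plan="0.4 -0.2 0.7 0 0 -0.2 0;0.5 -0.2 1.5 0 0 -0.2 0;0.5 -0.2 1.6 0 0 -0.2 0;0.5 -0.2 1.6 0 0 -0.2 0;0.5 -0.2 1.6 0 0 -0.2 0")

```text
time: 39.02
tool_pos: [0.5047, 0.1176, 0.0598]
tool_rot: [-1.871, -2.521, 0.001]
wrist_force: [-0.0, 0.3, 0.5]
opening: 0.0112
grasp_force: 58.7
```

```bash
python3 - <<'E'
from h import *
go((.5058,.1180,.0531),16.8)
E
```

```text
shift cm [0.   0.12 0.67] len 0.7 turn deg [-0.1 -0.1  0. ] tool y yaw 16.8 j7 0.32 pos [0.5047 0.1176 0.0598] open 0.0112 F [-0.   0.3  0.5] grip 58.7 t 39.0
```

>>> carry_out(plan="0 0.1 0.3 0 0 0 0;0 0.1 0.55 0 0 0 0;0 0.1 0.65 0 0 0 0;0 0.1 0.7 0 0 0 0;0 0.1 0.7 0 0 0 0;0 0.1 0.7 0 0 0 2;0 0.1 0.65 0 0 0 3;0 0.1 0.65 0 0 0 3")

```text
time: 39.68
tool_pos: [0.506, 0.1181, 0.0538]
tool_rot: [-1.872, -2.521, -0.0]
wrist_force: [0.7, -0.0, 0.1]
opening: 0.03
grasp_force: 0.0
```

>>> carry_out(plan="0 0 -3 0 0 0 2.5;0 0 -6 0 0 0 2.5;-2 3 -6 0 0 3 2.5;-4 6 -6 0 0 6 2.5;-6 9 -6 0 0 10 2.5;-8 12 -6 0 0 14 2.5;-10 15 -6 0 0 19 2.5;-11 18 -6 0 0 24 2.5")

```text
time: 40.35
tool_pos: [0.7116, 0.0611, 0.1132]
tool_rot: [2.363, 2.069, -0.003]
wrist_force: [1.0, -1.8, 1.2]
opening: 0.025
grasp_force: 0.0
```

```bash
python3 - <<'E'
from h import *
go((.7105,-.0475,.07),-9)
E
```

```text
shift cm [-10.77   1.33   4.34] len 11.7 turn deg [-0.1  0.1  1.4] tool y yaw -7.6 j7 0.05 pos [0.7116 0.0611 0.1132] open 0.025 F [ 1.  -1.8  1.2] grip 0.0 t 40.4
```

>>> carry_out(plan="-3 0.4 0 0 0 1 2.5;-7 0.8 1 0 0 1.4 2.5;-10.4 1.3 2 0 0 1.4 2.5;-10.4 1.3 3.5 0 0 1.4 2.5;-10.4 1.3 4.3 0 0 1.4 2.5;-10.4 1.3 4.3 0 0 1.4 2.5;-10.4 1.3 4.3 0 0 1.4 2.5;-10.4 1.3 4.3 0 0 1.4 2.5")

```text
time: 41.02
tool_pos: [0.7108, -0.0375, 0.0709]
tool_rot: [-2.377, -2.052, -0.002]
wrist_force: [-0.3, 0.1, 1.3]
opening: 0.0249
grasp_force: 0.0
```

```bash
python3 - <<'E'
from h import *
from bench import cams
go((.7105,-.0475,.02),-9)
s=cams.capture("scene")
for b in blobs(mask(s["img"],(8,50,60),(26,220,255)),60,1e5,(200,290,300,325)): print("s",b[0],b[1],cv2.boundingRect(b[3]),plane(s,b[0],.012))
cv2.imwrite("pics/kn.png",np.hstack([cv2.resize(s["img"][205:345,220:360],(400,400),interpolation=cv2.INTER_CUBIC),cv2.resize(s["img"][205:275,305:375],(400,400),interpolation=cv2.INTER_CUBIC)]))
E
```

```text
shift cm [-1.    0.12  5.09] len 5.2 turn deg [-0.  -0.1  0.6] tool y yaw -8.4 j7 0.2 pos [ 0.7108 -0.0375  0.0709] open 0.0249 F [-0.3  0.1  1.3] grip 0.0 t 41.0
s [255.44660194 307.53128371] 309.0 (237, 302, 44, 11) [[ 0.71168483 -0.05044161  0.012     ]]
```

View pics/kn.png

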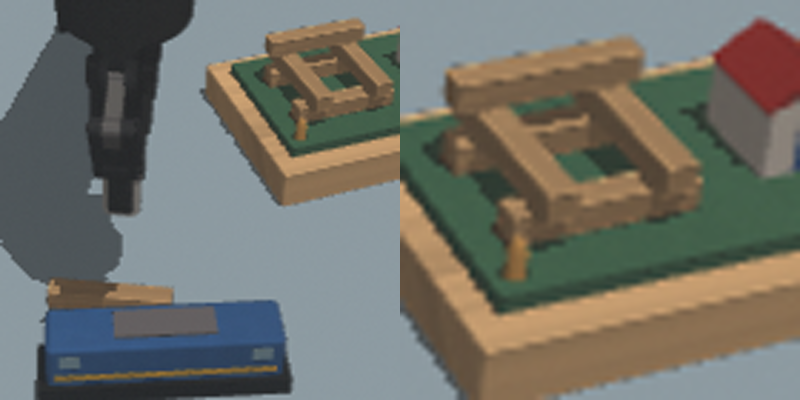

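The stack stands well with the fifth timber in layer 3. The last timber lies just behind the locomotive, so I descend with a narrow opening.

>>> carry_out(plan="-0.6 0.1 1.5 0 0 0.6 2.5;-0.9 0.1 3 0 0 0.6 2.5;-0.9 0.1 4 0 0 0.6 2.5;-0.9 0.1 4 0 0 0.6 2.5;-0.9 0.1 4 0 0 0.6 2.5;-0.9 0.1 4 0 0 0.6 2.5")

```text
time: 41.57
tool_pos: [0.7104, -0.0482, 0.0313]
tool_rot: [-2.39, -2.038, -0.001]
wrist_force: [0.2, 0.5, 1.2]
opening: 0.0246
grasp_force: 0.0
```

```bash
python3 - <<'E'
from h import *
go((.7105,-.048,-.0128),-9)
E
```

```text
shift cm [0.02 0.   4.41] len 4.4 turn deg [ 0.  -0.1 -0.1] tool y yaw -9.1 j7 0.22 pos [ 0.7104 -0.0482  0.0313] open 0.0246 F [0.2 0.5 1.2] grip 0.0 t 41.6
```

>>> carry_out(plan="0 0 1 0 0 0 2.5;0 0 2 0 0 0 2.5;0 0 2.8 0 0 0 2.5;0 0 3.4 0 0 0 2.5;0 0 3.4 0 0 0 2.5")

```text
time: 41.98
tool_pos: [0.7077, -0.0485, -0.0065]
tool_rot: [-2.389, -2.033, 0.005]
wrist_force: [0.8, -0.0, -1.0]
opening: 0.0249
grasp_force: 0.0
```

>>> carry_out(plan="0 0.1 0.3 0 0 0 2.5;0 0.1 0.6 0 0 0 2.5;0 0.1 0.6 0 0 0 2.5;0 0.1 0.6 0 0 0 1.5;0 0.1 0.6 0 0 0 0;0 0.1 0.6 0 0 0 0;0 0.1 0.6 0 0 0 0;0 0.1 0.6 0 0 0 0")

```text
time: 42.65
tool_pos: [0.7108, -0.0492, -0.0094]
tool_rot: [-2.391, -2.036, -0.0]
wrist_force: [0.3, 1.2, -0.0]
opening: 0.0097
grasp_force: 58.8
```

>>> carry_out(plan="0 0 -3 0 0 0 0;0 0 -7 0 0 0 0;2 -1.8 -11 0 0 -3 0;5 -4.5 -12 0 0 -6 0;8 -7.2 -12 0 0 -9 0;11 -10 -12 0 0 -12 0;13 -12.6 -12 0 0 -15 0;14 -13.5 -12 0 0 -18 0")

```text
time: 43.32
tool_pos: [0.5955, 0.118, 0.1102]
tool_rot: [-2.026, -2.39, -0.002]
wrist_force: [-0.8, 1.2, -0.6]
opening: 0.01
grasp_force: 58.7
```

```bash
python3 - <<'E'
from h import *
go((.5536,.1323,.1),16.8)
E
```

```text
shift cm [ 2.09 -3.9   1.05] len 4.5 turn deg [-0.2 -0.4 -7.4] tool y yaw 9.4 j7 0.24 pos [0.5955 0.118  0.1102] open 0.01 F [-0.8  1.2 -0.6] grip 58.7 t 43.3
```

>>> carry_out(plan="1 -2 0 0 0 -4 0;2 -3.9 0 -0.2 -0.4 -7.4 0;2 -3.9 1 -0.2 -0.4 -7.4 0;2 -3.9 2 -0.2 -0.4 -7.4 0;2 -3.9 3 -0.2 -0.4 -7.4 0;2 -3.9 3 -0.2 -0.4 -7.4 0;2 -3.9 3 -0.2 -0.4 -7.4 0;2 -3.9 3 -0.2 -0.4 -7.4 0")

```text
time: 43.98
tool_pos: [0.5588, 0.1232, 0.0804]
tool_rot: [1.884, 2.506, -0.004]
wrist_force: [-0.1, 0.7, 0.9]
opening: 0.0098
grasp_force: 58.7
```

```bash
python3 - <<'E'
from h import *
from bench import cams
go((.5536,.1323,.0566),16.8)
s=cams.capture("scene");x=mask(s["img"],(8,50,60),(26,220,255))
for b in blobs(x,60,1e5,(290,190,420,270)): print(b[0].round(1),b[1],cv2.boundingRect(b[3]),b[2])
E
```

```text
shift cm [ 1.03 -0.26  2.38] len 2.6 turn deg [ 0.1  0.4 -0.7] tool y yaw 16.1 j7 0.32 pos [0.5588 0.1232 0.0804] open 0.0098 F [-0.1  0.7  0.9] grip 58.7 t 44.0
[334.6 230.3] 1034.5 (306, 214, 54, 40) ((335.8990173339844, 228.21421813964844), (38.23517990112305, 52.796409606933594), 67.52056884765625)
[355.  252.8] 1887.0 (292, 208, 128, 62) ((356.0999755859375, 241.605712890625), (51.859371185302734, 124.12553405761719), 79.0661849975586)
```

>>> carry_out(plan="0.5 -0.2 0 0 0.3 -0.6 0;0.9 -0.25 0.5 0 0.3 -0.6 0;0.9 -0.25 1.3 0 0.3 -0.6 0;0.9 -0.25 1.6 0 0.3 -0.6 0;0.9 -0.25 1.6 0 0.3 -0.6 0;0.9 -0.25 1.6 0 0.3 -0.6 0")

```text
time: 44.53
tool_pos: [0.5528, 0.132, 0.064]
tool_rot: [1.872, 2.522, 0.0]
wrist_force: [0.0, -0.3, 0.2]
opening: 0.0096
grasp_force: 58.7
```

```bash
python3 - <<'E'
from h import *
go((.5536,.1323,.0566),16.8)
E
```

```text
shift cm [0.01 0.09 0.74] len 0.7 turn deg [0.  0.1 0. ] tool y yaw 16.8 j7 0.33 pos [0.5528 0.132  0.064 ] open 0.0096 F [ 0.  -0.3  0.2] grip 58.7 t 44.5
```

>>> carry_out(plan="0 0.05 0.3 0 0 0 0;0 0.05 0.5 0 0 0 0;0 0.05 0.65 0 0 0 0;0 0.05 0.7 0 0 0 0;0 0.05 0.75 0 0 0 0;0 0.05 0.75 0 0 0 0")

```text
time: 45.03
tool_pos: [0.5536, 0.1323, 0.057]
tool_rot: [1.871, 2.521, 0.002]
wrist_force: [-0.3, 0.0, 0.2]
opening: 0.0097
grasp_force: 58.7
```

>>> carry_out(plan="0 0 0.05 0 0 0 0;0 0 0.05 0 0 0 2;0 0 0.05 0 0 0 3;0 0 0 0 0 0 3;0 0 -3 0 0 0 3;0 0 -7 0 0 0 3;0 0 -10 0 0 0 1;0 0 -10 0 0 0 0")

```text
time: 45.7
tool_pos: [0.5587, 0.1324, 0.1643]
tool_rot: [1.866, 2.514, 0.019]
wrist_force: [0.8, -0.8, 0.8]
opening: 0.0066
grasp_force: 0.0
```

```bash
python3 - <<'E'
from h import *
from bench import cams
# button at module (0,.1414): triangulated .4764,.3039,.0502
go((.4767,.304,.15),16.8)
s=cams.capture("scene");x=mask(s["img"],(8,50,60),(26,220,255))
for b in blobs(x,60,1e5,(290,190,420,270)): print(b[0].round(1),b[1],cv2.boundingRect(b[3]),b[2])
np.savez("scene4.npz",**s)
E
```

```text
shift cm [18.8  -2.9   1.36] len 19.1 turn deg [0.9 0.1 0. ] tool y yaw 16.8 j7 0.28 pos [0.5587 0.1324 0.1643] open 0.0066 F [ 0.8 -0.8  0.8] grip 0.0 t 45.7
[335.  229.4] 1128.5 (311, 212, 50, 42) ((336.988037109375, 231.68399047851562), (38.013160705566406, 49.28294372558594), 79.69515228271484)
[355.  252.8] 1888.0 (292, 208, 128, 62) ((356.1097717285156, 241.62493896484375), (51.77961730957031, 124.07478332519531), 78.95906829833984)
```

>>> carry_out(plan="3 -0.5 0 0.5 0 0 0;7 -1.1 0 0.9 0 0 0;11 -1.7 0 0.9 0 0 0;15 -2.3 0 0.9 0 0 0;18.4 -2.8 0 0.9 0 0 0;18.4 -2.8 2 0.9 0 0 0;18.4 -2.8 5 0.9 0 0 0;18.4 -2.8 6 0.9 0 0 0")

```text
time: 46.42
tool_pos: [0.4696, 0.2998, 0.0923]
tool_rot: [-1.863, -2.516, 0.03]
wrist_force: [-0.7, -0.3, -0.2]
opening: -0.0001
grasp_force: 0.0
```

>>> carry_out(plan="0 0 0 0 0 0 0;0 0 0 0 0 0 0;0 0 0 0 0 0 0;0 0 0 0 0 0 0")

```text
time: 46.75
tool_pos: [0.475, 0.3002, 0.0984]
tool_rot: [-1.87, -2.516, 0.014]
wrist_force: [0.4, 0.2, 1.1]
opening: -0.0001
grasp_force: 0.0
```

```bash
python3 - <<'E'
from h import *
from bench import cams
go((.4765,.304,.05),16.8)
s=cams.capture("scene");t=cams.capture("top");
for b in blobs(mask(t["img"],(10,70,85),(24,200,255)),60,3000,(196,165,242,222)): print("t",b[0].round(1),b[1],cv2.boundingRect(b[3]),plane(t,b[0],.07),b[2])
# expected outlines of the two top timbers: fraction of wood-coloured pixels within predicted top faces
y=np.radians(16.8);Rm=np.array([[np.cos(y),-np.sin(y)],[np.sin(y),np.cos(y)]]);o=np.array([.5297,.1248])
for n,c in(("t",t),("s",s)):
    m=mask(c["img"],(8,50,60),(26,220,255))
    for cx in(-.025,.025):
        q=[(o+Rm@[cx+a,b]).tolist()+[.080] for a,b in((-.006,-.038),(.006,-.038),(.006,.038),(-.006,.038))]
        p=proj(c,q);k=np.zeros_like(m);cv2.fillPoly(k,[p.round().astype(np.int32)],255);print(n,cx,(m[k>0]>0).mean().round(2),c["img"][k>0].mean(0).round(),c["img"][k>0].std(0).round())
E
```

```text
shift cm [0.32 0.3  4.84] len 4.9 turn deg [-0.6 -0.  -0. ] tool y yaw 16.8 j7 -0.04 pos [0.475  0.3002 0.0984] open -0.0001 F [0.4 0.2 1.1] grip 0.0 t 46.8
t [215.9 197.9] 794.5 (197, 180, 39, 38) [[0.52940925 0.12482337 0.07      ]] ((215.9454345703125, 198.34410095214844), (31.949600219726562, 32.89345932006836), 70.70995330810547)
t [223.8 177.4] 300.5 (196, 166, 46, 38) [[0.58118125 0.10421096 0.07      ]] ((223.86083984375, 178.43814086914062), (51.27497863769531, 30.968053817749023), 23.962486267089844)
t -0.025 0.98 [ 78. 120. 152.] [ 6.  9. 15.]
t 0.025 1.0 [ 79. 120. 153.] [ 6.  9. 13.]
s -0.025 0.92 [ 94. 126. 155.] [11.  9. 13.]
s 0.025 0.97 [ 88. 122. 151.] [ 8. 13. 21.]
```

Both views fit the predicted third-layer top faces (92–100 % wood), so the stack stands. Now the button.

>>> carry_out(plan="0.2 0.2 2 -0.6 0 0 0;0.2 0.2 4 -0.6 0 0 0;0.2 0.2 5 -0.6 0 0 0;0.2 0.2 5.3 -0.6 0 0 0;0.2 0.2 5.3 -0.6 0 0 0;0.2 0.2 5.3 -0.6 0 0 0")

```text
time: 47.35
tool_pos: [0.475, 0.3027, 0.0447]
tool_rot: [-1.872, -2.522, 0.003]
wrist_force: [-0.5, 0.2, 0.4]
opening: -0.0002
grasp_force: 0.0
```

>>> carry_out(plan="0 0 0.2 0 0 0 0;0 0 0.4 0 0 0 0;0 0 0.6 0 0 0 0;0 0 0.6 0 0 0 0")

```text
time: 47.68
tool_pos: [0.474, 0.3025, 0.0378]
tool_rot: [-1.871, -2.521, 0.005]
wrist_force: [0.1, -0.2, -0.6]
opening: 0.0006
grasp_force: 0.0
```

>>> carry_out(plan="0 0 0.2 0 0 0 0;0 0 0.4 0 0 0 0;0 0 0.4 0 0 0 0;0 0 0.4 0 0 0 0")

```text
time: 48.02
tool_pos: [0.4739, 0.3025, 0.0336]
tool_rot: [-1.871, -2.521, 0.006]
wrist_force: [0.2, -0.1, 0.0]
opening: 0.0002
grasp_force: 0.0
```

>>> carry_out(plan="0 0 0.2 0 0 0 0;0 0 0.4 0 0 0 0;0 0 0.4 0 0 0 0;0 0 0.4 0 0 0 0")

```text
time: 48.35
tool_pos: [0.4742, 0.3025, 0.0298]
tool_rot: [-1.872, -2.521, 0.005]
wrist_force: [0.3, 0.3, 0.2]
opening: -0.0
grasp_force: 0.0
```

>>> carry_out(plan="0 0 0.2 0 0 0 0;0 0 0.4 0 0 0 0;0 0 0.4 0 0 0 0;0 0 0.4 0 0 0 0")

```text
time: 48.68
tool_pos: [0.4742, 0.3026, 0.0261]
tool_rot: [-1.872, -2.521, 0.004]
wrist_force: [-0.9, -0.8, 3.4]
opening: -0.0001
grasp_force: 1.7
```

>>> carry_out(plan="0 0 0.15 0 0 0 0;0 0 0.3 0 0 0 0;0 0 0.3 0 0 0 0;0 0 0.3 0 0 0 0")

```text
time: 49.02
tool_pos: [0.4743, 0.3026, 0.0236]
tool_rot: [-1.872, -2.521, 0.004]
wrist_force: [-2.1, -1.2, 8.1]
opening: -0.0001
grasp_force: 3.9
```

>>> carry_out(plan="0 0 0.15 0 0 0 0;0 0 0.3 0 0 0 0;0 0 0.35 0 0 0 0;0 0 0.35 0 0 0 0")

```text
time: 49.35
tool_pos: [0.4744, 0.3027, 0.0233]
tool_rot: [-1.871, -2.52, 0.003]
wrist_force: [-7.7, -4.3, 25.8]
opening: -0.0001
grasp_force: 13.0
```

>>> carry_out(plan="0 0 0.1 0 0 0 0;0 0 0.2 0 0 0 0;0 0 0.3 0 0 0 0;0 0 0.3 0 0 0 0")

```text
time: 49.68
tool_pos: [0.4745, 0.3028, 0.023]
tool_rot: [-1.87, -2.519, 0.001]
wrist_force: [-12.0, -6.7, 41.0]
opening: -0.0004
grasp_force: 20.7
```

The force climbed from 8 to 41 N without further travel, so the button was bottomed. I rise and clear away.

>>> carry_out(plan="0 0 -0.5 0 0 0 0;0 0 -1.5 0 0 0 0;0 0 -4 0 0 0 0;0 0 -8 0 0 0 0;0 0 -12 0 0 0 0;4 0 -14 0 0 0 0;8 0 -14 0 0 0 0;11 0 -14 0 0 0 0")

```text
time: 50.35
tool_pos: [0.4423, 0.4122, 0.1583]
tool_rot: [-1.869, -2.521, -0.004]
wrist_force: [0.2, 2.3, -0.5]
opening: 0.0003
grasp_force: 0.0
```

>>> carry_out(plan="2 0 0 0 0 0 0;2 0 0 0 0 0 0;2 0 0 0 0 0 0;2 0 0 0 0 0 0;2 0 0 0 0 0 0;2 0 0 0 0 0 0")

```text
time: 50.85
tool_pos: [0.4379, 0.4253, 0.1562]
tool_rot: [-1.876, -2.519, 0.006]
wrist_force: [-0.0, 0.3, -0.2]
opening: -0.0002
grasp_force: 0.0
```

```bash
python3 - <<'E'
from h import *
from bench import cams,env
s=cams.capture("scene");t=cams.capture("top");o=env.observe();print(o["time"],o["tool_pos"],o["wrist_force"],abs(o["dq"]).max())
s0,t0=load("scene0"),load("top0")
y=np.radians(16.8);Rm=np.array([[np.cos(y),-np.sin(y)],[np.sin(y),np.cos(y)]]);q=np.array([.5297,.1248])
for n,c in(("t",t),("s",s)):
    m=mask(c["img"],(8,50,60),(26,220,255))
    for cx in(-.025,.025):
        p=proj(c,[(q+Rm@[cx+a,b]).tolist()+[.080] for a,b in((-.006,-.038),(.006,-.038),(.006,.038),(-.006,.038))]);k=np.zeros_like(m);cv2.fillPoly(k,[p.round().astype(np.int32)],255);print(n,cx,(m[k>0]>0).mean().round(2))
f=lambda im:[(b[0].round(1).tolist(),b[1]) for b in blobs(mask(im,(0,150,60),(6,255,255))|mask(im,(172,150,60),(180,255,255)),30,900,(390,205,480,330))]
print("button/wagon before",f(s0["img"]),"now",f(s["img"]))
g=lambda im:[(b[0].round(1).tolist(),b[1]) for b in blobs(mask(im,(100,120,40),(125,255,255)),100,3000,(230,85,310,330))]
print("loco before",g(t0["img"]),g(s0["img"]),"now",g(t["img"]),g(s["img"]))
E
```

```text
50.95 [0.4376138  0.42590537 0.15636889] [ 0.90367458 -0.04357768  0.48409451] 0.007106393929603122
t -0.025 0.98
t 0.025 1.0
s -0.025 0.9
s 0.025 0.97
button/wagon before [([433.1, 310.7], 208.0), ([404.9, 218.9], 60.5)] now [([432.7, 310.6], 210.5), ([404.5, 219.0], 67.0)]
loco before [([269.6, 110.1], 373.0)] [([271.5, 322.1], 785.0)] now [([269.7, 110.1], 373.0)] [([271.5, 322.1], 787.5)]
```

The stack stands, the button is back up, and the locomotive and wagon haven't moved. I hand the job in.

```bash
python3 -c "
from bench import finish_job
print(finish_job())"
```

```text
the job is handed in; nothing more can be done
None
```

The job is handed in: the green board lies flush on both pins and all six timbers are stacked crosswise in three layers. The red button was pressed to its stop and came back up, and the locomotive and wagon stayed put by camera; the mug was not touched, though I did not re-measure it.

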